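Stow the tea tins mouth up and lock the tray

TASK

Put the tea tins on the shelf away in the wooden rack: swing its catch aside so that it points straight out, then pull the tray fully out. Turn all the tins mouth up by rolling each along the shelf inside the low rim, not by picking it up, before you load any; then lay each, corked mouth still straight up, in a cradle of its own. Last, push the tray fully home, and only then swing the catch all the way back across its front; leave the other things where they stand.

Things in the scene. Friction and masses are not known exactly. Their poses are not given: they have to be found in the camera images.
- tin1: Round metal tea tin lying on its side: 110 mm long, radius 26 mm, about 0.18 kg. Its mouth, a flush brass-framed oblong with a dark cork plug (64 x 16 mm), is in the middle of the curved side. Origin at the tin's centre; x axis along the tin, z axis out through the mouth. Starts on the shelf, mouth turned to one side. Three alike; one may be absent.
- tin2: Round metal tea tin lying on its side: 110 mm long, radius 26 mm, about 0.18 kg. Its mouth, a flush brass-framed oblong with a dark cork plug (64 x 16 mm), is in the middle of the curved side. Origin at the tin's centre; x axis along the tin, z axis out through the mouth. Starts on the shelf, mouth turned to one side. Three alike; one may be absent.
- tin3: Round metal tea tin lying on its side: 110 mm long, radius 26 mm, about 0.18 kg. Its mouth, a flush brass-framed oblong with a dark cork plug (64 x 16 mm), is in the middle of the curved side. Origin at the tin's centre; x axis along the tin, z axis out through the mouth. Starts on the shelf, mouth turned to one side. Three alike; one may be absent.
- rim: Low fixed wooden rim on the shelf round the ground where the tins lie: 240 mm (x) by 430 mm (y) inside, 14 mm high, 12 mm wide. Origin on the shelf at its centre. It keeps a rolling tin from running away.
- rack: The fixed wooden rack, 162 mm deep, 370 mm wide: base, two side cheeks 42 mm high and a back board 65 mm high, open on top and at the front. Origin at the centre of its underside, on the shelf; x points to the back board (away from the robot at yaw 0), the tray slides in along +x.
- cradle1 (a point): Right (-y) cradle of the tray: three, 100 mm apart, each a V of two slats along the point's x axis (tops 31 mm above the shelf), blocks 28 mm high between them. The point: where a seated tin's centre lies, 45 mm above the shelf. Axes as the rack's; rides with the tray. Tray walls front and back 41 mm above the shelf, 133 mm apart inside.
- cradle2 (a point): Middle cradle of the tray: three, 100 mm apart, each a V of two slats along the point's x axis (tops 31 mm above the shelf), blocks 28 mm high between them. The point: where a seated tin's centre lies, 45 mm above the shelf. Axes as the rack's; rides with the tray. Tray walls front and back 41 mm above the shelf, 133 mm apart inside.
- cradle3 (a point): Left (+y) cradle of the tray: three, 100 mm apart, each a V of two slats along the point's x axis (tops 31 mm above the shelf), blocks 28 mm high between them. The point: where a seated tin's centre lies, 45 mm above the shelf. Axes as the rack's; rides with the tray. Tray walls front and back 41 mm above the shelf, 133 mm apart inside.
- tray (a joint): Travel of the tray along the rack's +x in m: 0 is fully pulled out, 0.10 is fully home against the back, where it starts. It stays where it is left and needs about 3 N to move.
- tray_pull (a point): On the axis of the tray's upright brass pull peg (18 mm diameter, from 30 to 75 mm above the shelf), which stands in the middle of the tray's front, 15 mm before its front wall; the point is 62 mm above the shelf. Rides with the tray.
- catch (a joint): Angle of the wooden catch in rad: at 0 it points straight out of the rack, to the rack's -x (open); it swings clockwise seen from above to 1.571, where it lies across the right part of the tray's front (locked). It starts near 1.5. It stays where it is left and needs about 1 N at the peg.
- catch_peg (a point): On the axis of the upright brass peg (18 mm diameter, from 24 to 75 mm above the shelf) near the free end of the catch, 85 mm from the pivot; the point is 62 mm above the shelf. The catch's bar is 18 mm wide, 12 to 24 mm above the shelf. Locked, the peg stands 15 mm before the tray's front wall.
- catch_pivot (a point): Point on the vertical axis of the catch's hinge, at the front right corner of the rack, 62 mm above the shelf.
- bowl: Green ceramic bowl, 120 mm across, 55 mm high, origin under its centre. Bystander.
- dish: Small round glass dish, 92 mm across, 28 mm high, origin under its centre. Bystander.
- jar: Clear jar with a silicone-coloured lid, 80 mm across, 100 mm high, origin under its centre. Bystander.
- tongs: Steel tongs lying flat, 230 mm long along their x axis, 60 mm wide, 8 mm high, origin under the middle. Bystander.
- teaglass: Tea glass, 60 mm across, 85 mm high, origin under its centre. Bystander.
- sugar: Sugar can, 72 mm across, 90 mm high, origin under its centre. Bystander.
Not all that is in view belongs to the job. What is shaped like the tin1 but red is not meant.

How it is judged:
By the outcome, as a careful person would: the job done as asked, in the order asked, and still so for the second after the job is handed in, with the robot touching nothing.
Of tin1, tin2, tin3 only 2 to 3 are there at a start; the rules pass over those that are not, and their reading is None.
At some moment in a run one of tin1, tin2, tin3 may be knocked a few centimetres aside while the robot is not near it.
Once in a run the grip may slacken for a moment while it holds something.
It also fails if it takes over 210 s, if anything falls off the work surface, if the arm or the gripper's body presses on something with over 40 N, if the wrist force passes 120 N, or if a joint passes its speed limit or range.

ROBOT

A 6-joint arm with a two-finger parallel gripper is mounted at the origin on the work surface. World frame = base frame: x ahead of the robot, y to its left, z up, the work surface at z = 0. Lengths are in m, angles in rad, forces in N, time in s.
With the tool pointing down it reaches from about 0.25 to 0.725 m from the base axis. Payload 4 kg.
Tool frame: the origin (TCP) lies at the very end of the fingers, on their centre line; the grasp point (between the pads) lies 19 mm behind it; z points along the fingers, y is the line along which they close (so a half turn about z gives the same grasp; the last joint's range is limited). The gripper opens to 85 mm and grips with 20 to 120 N. Pads are 22 mm wide; open, the fingers measure 114 mm over their backs; the gripper's body (76 mm by 85 mm) begins 54 mm behind the grasp point. The pads swing forward as they close: fully open they stand 13 mm farther back than shut.
Start: joints at [1.198, 0.241, 0.005, 1.335, 0, 1.571], TCP at [0.182, 0.466, 0.193] pointing down, gripper open.
Joint ranges: [-2.72, 2.72], [-1.05, 1.87], [-1.09, 1.28], [-1.99, 2.15], [-1.42, 1.44], [-3.14, 3.14]. Speed limits (rad/s): [2.79, 2.79, 3.14, 3.14, 3.14, 3.14].

INTERFACE

Orientations are given as a unit quaternion [x, y, z, w].
In Python, from workcell import * gives the robot as it stands. The module is installed in compiled form; this text tells all that it offers.
- The arm moves only by the tool send_rows, never from a script. Its argument "steps" is text: rows parted by semicolons, each of 7 numbers parted by spaces: the opening, from -1 (shut) to 1 (fully open), then the shift along the world's x, y, z in m, then the turn, a rotation vector about the world's x, y, z in rad. A call has exactly 5 rows; each row shifts and turns the commanded pose from where the row before left it; what a row does not reach is not made up. A row lasts 1/12 s, in which the tool goes at most 41.7 mm and 7.16 degrees, less where a joint would pass 70% of its speed; a pose out of reach is approached as far as the arm can. A call is refused whole if a number of a shift passes 0.0417 or a number of a turn 0.125, either way. A call with a gripper value outside its range is refused whole. The fingers move at their own pace and stop on an object; the grip force is fixed at half the most. Time passes only in rows, so rows that do not move let the fingers close, or fill a call up. It gives the time, the measured TCP pose, the force, the opening and the grip force at its end, in the units of the state.
- get_obs(): the state, without advancing time (a new reading comes with each control period).
- camera(name): name is "side" or "top"; returns a dict with "frame" (420x560x3 uint8, red, green, blue), "range_z" (420x560 float32, m along the optical axis (not along the pixel's ray), 0 where there is no reading), "camera_matrix" (3x3 intrinsics, pixels), "extrinsics" (4x4, takes a point from world to camera coordinates). Camera axes: x right, y down, z forward; pixel columns grow to the right and rows downward; lengths in m; the calibration is good to about 2 mm. A picture is of the moment at which its call begins.
- job_done(): hands the job in; it is judged then, once.
The state is a dict: "clock": time; "joint_pos": joint angles; "joint_vel": joint speeds; "tau": joint torques, N m; "eef_pos": TCP position; "tool_rot": TCP orientation; "ft_force": force on the tool from outside, world axes, zero at the start; "ft_torque": the same for the moment, N m; "grip_width": finger opening in m; "grasp_force": force on a finger pad.
Only numpy, scipy, OpenCV 4.12 (cv2) and the standard library are available. Lean on these libraries where they do the work, as an engineer would, in place of code of your own. Each camera call takes 0.05 s, during which the arm holds its last target. There are 200 camera calls.

## Working session

There is one attempt and no reset: what is moved stays moved. The work goes in short steps, Python scripts to look and compute and a tool call to move; the robot and the scene stay as the last step left them, time stands still between calls to the robot, and variables do not carry over. Pictures are saved under pics/ and viewed, at most 14 in all, crops included, and the job is handed in when it is done.

Besides the shell and the picture viewer there is one more tool, called after "Call:" as name(argument=value, ...) on one line, values as JSON. send_rows: Moves the arm, as the interface text tells. Its arguments: {"type":"object","properties":{"steps":{"type":"string"}},"required":["steps"]}

```bash
mkdir -p pics; ls; cat > h.py <<'E'
from workcell import *
import numpy as np, cv2
def cam(n):
    c=camera(n); return c
def P(c,u,v,z=None):
    K=c["camera_matrix"];E=c["extrinsics"];R=E[:3,:3];t=E[:3,3];o=-R.T@t
    d=R.T@np.linalg.inv(K)@np.array([u,v,1.0])
    if z is None: return o+d*c["range_z"][int(round(v)),int(round(u))]
    return o+d*(z-o[2])/d[2]
def pix(c,p):
    q=c["extrinsics"][:3,:3]@np.array(p)+c["extrinsics"][:3,3];q=c["camera_matrix"]@q;return q[:2]/q[2]
def cloud(c):
    K=c["camera_matrix"];E=c["extrinsics"];R=E[:3,:3];t=E[:3,3]
    v,u=np.mgrid[:420,:560];r=c["range_z"]
    d=np.stack([u,v,np.ones_like(u)],-1)@np.linalg.inv(K).T
    return (d*r[...,None]-t)@R
def save(n,im): cv2.imwrite("pics/"+n+".png",im[...,::-1])
E
python3 - <<'E'
from h import *
for n in("top","side"):
    c=cam(n); save(n+"0",c["frame"]); print(n,-c["extrinsics"][:3,:3].T@c["extrinsics"][:3,3],c["camera_matrix"].round(1).tolist())
    np.savez(n+"0.npz",**c)
o=get_obs();print(o)
E
```

```text
pics
top [0.33921974 0.04033817 1.34613415] [[409.1, 0.0, 274.5], [0.0, 409.1, 205.4], [0.0, 0.0, 1.0]]
side [ 0.43522716 -1.05295012  0.97655333] [[521.8, 0.0, 284.8], [0.0, 521.8, 216.3], [0.0, 0.0, 1.0]]
{'clock': 0.1, 'joint_pos': array([1.19798942e+00, 2.41364351e-01, 3.86591639e-03, 1.33521992e+00,
       4.69611600e-06, 1.57083574e+00]), 'joint_vel': array([-0.00021588, -0.00121836,  0.00250768, -0.00021876, -0.00070607,
        0.00172673]), 'tau': array([-3.06597522e-04, -3.73137546e+01,  2.53010005e+01,  1.08716244e-02,
        1.96086194e-05, -4.40482722e-06]), 'eef_pos': array([0.18187918, 0.46505452, 0.19199138]), 'tool_rot': array([ 1.85345141e-01,  9.82673015e-01, -9.43933309e-04, -1.80389230e-04]), 'ft_force': array([-0.27759558, -0.26083151,  0.59210474]), 'ft_torque': array([-0.00489975,  0.0354569 ,  0.01321599]), 'grasp_force': 0.0, 'grip_width': 0.08543012465964096}
```

View pics/top0.png

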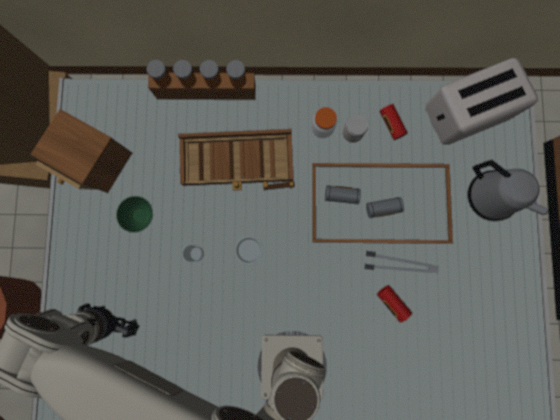

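View pics/side0.png

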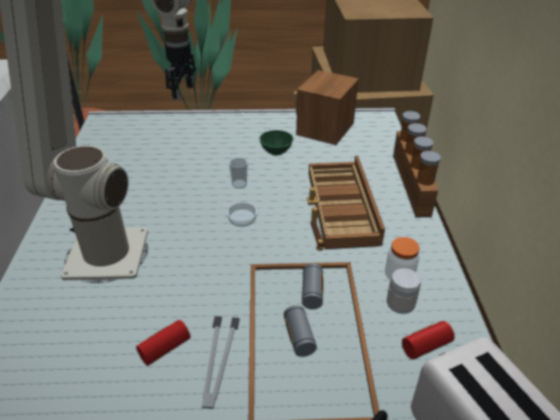

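The top view shows two grey tins inside the rim at (342,194) and (385,207). The red look-alikes at (393,121) and (394,303) aren't meant. The rack is at (237,160), with its catch near (280,183) and its pull at (237,184).

```bash
python3 - <<'E'
from h import *
T=dict(np.load("top0.npz"));S=dict(np.load("side0.npz"))
def crop(c,u0,u1,v0,v1,w,h): 
    return cv2.resize(np.clip(c["frame"][v0:v1,u0:u1]*1.8,0,255).astype(np.uint8),(w,h),interpolation=cv2.INTER_CUBIC)
a=crop(T,170,310,120,200,700,400)
b=np.hstack([crop(T,315,415,175,225,400,200),crop(S,270,340,255,360,300,450)[:200]]) if 0 else None
top=np.zeros((600,800,3),np.uint8)
top[:300,:525]=crop(T,170,310,120,200,525,300)
top[300:500,:480]=crop(T,310,406,180,220,480,200)
top[150:600,525:795]=crop(S,270,333,255,360,270,450)
save("crop0",top)
X=cloud(T);g=T["frame"].astype(int)
print("z tin",X[194,342],X[207,385])
# tins: height mask in rim
m=((X[...,2]>.03)&(X[...,2]<.075)); 
m[:, :315]=0;m[:,450:]=0;m[:170]=0;m[240:]=0
n,l,st,ce=cv2.connectedComponentsWithStats(m.astype(np.uint8))
for i in range(1,n):
    if st[i,4]<60: continue
    v,u=np.where(l==i); r=cv2.minAreaRect(np.c_[u,v].astype(np.float32)); 
    q=np.array([P(T,*k,.026)[:2] for k in cv2.boxPoints(r)])
    print(st[i,4],r,"c",q.mean(0).round(4),"sides",np.linalg.norm(q[0]-q[1]).round(3),np.linalg.norm(q[1]-q[2]).round(3),q.round(3).tolist())
# rack corners
for n,(u,v) in dict(rackBL=(181,132),BR=(292,130),FL=(184,185),FR=(294,186),pull=(237,184),rimTL=(315,165),rimTR=(449,165),rimBL=(315,241),rimBR=(451,241)).items():
    print(n,X[v,u].round(3),P(T,u,v,.04).round(3),P(T,u,v,0.).round(3))
# brass-like high points in front of rack
m=(X[...,2]>.055)&(X[...,2]<.09); v,u=np.where(m[175:200,200:310]);print([(a+200,b+175,X[b+175,a+200].round(3).tolist()) for a,b in zip(u,v)])
E
```

```text
z tin [ 0.54377191 -0.15664337  0.04740916] [ 0.50264993 -0.29236927  0.04971099]
548 ((342.8032531738281, 194.16392517089844), (34.94679641723633, 16.1153621673584), 5.19442892074585) c [ 0.5467 -0.1624] sides 0.053 0.114 [[0.525, -0.103], [0.578, -0.108], [0.568, -0.222], [0.516, -0.216]]
563 ((385.6199951171875, 207.1599884033203), (16.27857780456543, 36.0454216003418), 79.69515228271484) c [ 0.5052 -0.3005] sides 0.117 0.053 [[0.52, -0.239], [0.542, -0.354], [0.49, -0.362], [0.468, -0.247]]
rackBL [0.759 0.38  0.006] [0.748 0.371 0.04 ] [0.761 0.381 0.   ]
BR [ 0.771  0.003 -0.002] [0.757 0.004 0.04 ] [0.77  0.003 0.   ]
FL [0.575 0.36  0.015] [0.57  0.354 0.04 ] [0.577 0.364 0.   ]
FR [ 0.573 -0.004  0.021] [ 0.57  -0.003  0.04 ] [ 0.577 -0.004  0.   ]
pull [0.569 0.178 0.075] [0.575 0.182 0.04 ] [0.582 0.186 0.   ]
rimTL [ 0.646 -0.073  0.014] [ 0.64  -0.071  0.04 ] [ 0.649 -0.074  0.   ]
rimTR [ 0.649 -0.516  0.013] [ 0.643 -0.505  0.04 ] [ 0.652 -0.522  0.   ]
rimBL [ 0.394 -0.073  0.011] [ 0.393 -0.07   0.04 ] [ 0.395 -0.074  0.   ]
rimBR [ 0.398 -0.512  0.011] [ 0.397 -0.5 
[... 2513 characters left out ...]
237), np.int64(186), [0.564, 0.179, 0.068]), (np.int64(238), np.int64(186), [0.565, 0.176, 0.06]), (np.int64(263), np.int64(186), [0.564, 0.096, 0.069]), (np.int64(264), np.int64(186), [0.563, 0.093, 0.077]), (np.int64(265), np.int64(186), [0.563, 0.09, 0.073]), (np.int64(266), np.int64(186), [0.563, 0.086, 0.074]), (np.int64(267), np.int64(186), [0.564, 0.083, 0.072]), (np.int64(235), np.int64(187), [0.562, 0.186, 0.057]), (np.int64(236), np.int64(187), [0.562, 0.183, 0.06]), (np.int64(264), np.int64(187), [0.561, 0.093, 0.069]), (np.int64(265), np.int64(187), [0.561, 0.09, 0.069]), (np.int64(266), np.int64(187), [0.562, 0.087, 0.064]), (np.int64(267), np.int64(187), [0.563, 0.084, 0.058])]
```

View pics/crop0.png

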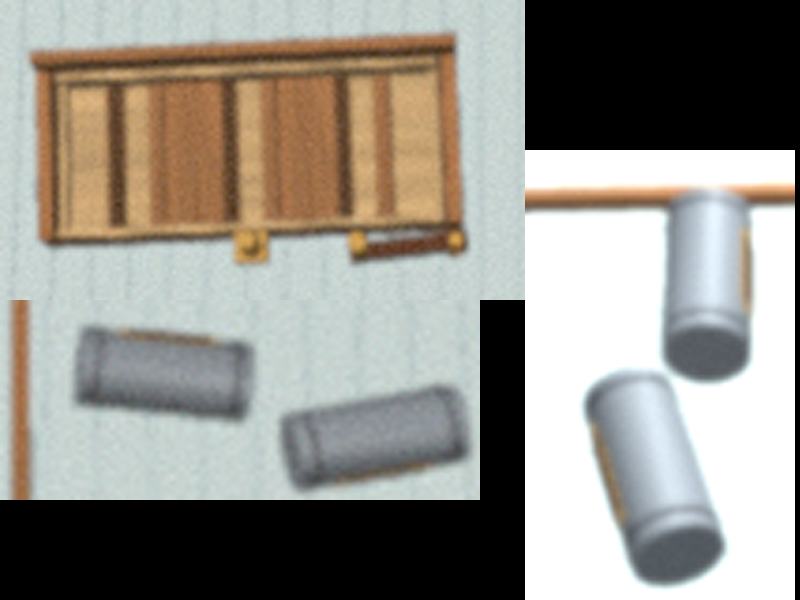

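The two grey tins are the ones meant: they are grey and lie inside the rim, while the others are red. The left tin's brass mouth faces +x and the right tin's faces −x. I'll measure the rack's yaw and the pivot next.

```bash
python3 - <<'E'
from h import *
T=dict(np.load("top0.npz"));X=cloud(T)
m=(X[...,2]>.05)&(X[...,2]<.08);m[:115]=0;m[150:]=0;m[:,:170]=0;m[:,305:]=0
p=X[m];print("back",len(p),p.min(0).round(3),p.max(0).round(3)); f=np.polyfit(p[:,1],p[:,0],1);print("yaw",-np.arctan(f[0]),"line",f)
m=(X[...,2]>.033)&(X[...,2]<.05);m[:170]=0;m[183:]=0;m[:,:185]=0;m[:,292:]=0
m2=np.zeros_like(m)
for u in range(190,285):
    v=np.where(m[:,u])[0]
    if len(v): m2[v.max(),u]=1
p=X[m2];f=np.polyfit(p[:,1],p[:,0],1);r=p[:,0]-np.polyval(f,p[:,1]);k=abs(r)<.003;f=np.polyfit(p[k,1],p[k,0],1);print("front",-np.arctan(f[0]),f,k.sum())
for v in range(180,190): print(X[v,288:296].round(3)[:,[1,2]].tolist())
print(P(T,291.6,184,.03),P(T,291.6,184,.062))
E
```

```text
back 548 [0.724 0.008 0.05 ] [0.753 0.375 0.073]
yaw 0.051224435768156745 line [-0.05126929  0.74774845]
front 0.04768557946552669 [-0.04772176  0.59442732] 91
[[0.016, 0.006], [0.013, 0.014], [0.01, 0.021], [0.006, 0.017], [0.003, 0.017], [-0.001, 0.003], [-0.004, -0.0], [-0.008, -0.001]]
[[0.016, 0.007], [0.013, 0.005], [0.009, 0.005], [0.006, 0.005], [0.002, 0.002], [-0.0, 0.023], [-0.004, -0.004], [-0.008, 0.001]]
[[0.016, 0.018], [0.013, 0.022], [0.01, 0.025], [0.006, 0.028], [0.003, 0.025], [-0.0, 0.023], [-0.003, 0.027], [-0.008, -0.005]]
[[0.016, 0.023], [0.013, 0.025], [0.01, 0.03], [0.006, 0.026], [0.003, 0.03], [-0.0, 0.029], [-0.004, 0.024], [-0.008, 0.002]]
[[0.016, 0.02], [0.013, 0.025], [0.01, 0.029], [0.006, 0.028], [0.003, 0.033], [-0.0, 0.023], [-0.004, 0.023], [-0.008, -0.0]]
[[0.016, 0.023], [0.013, 0.022], [0.01, 0.027], [0.006, 0.032], [0.003, 0.033], [-0.0, 0.027], [-0.003, 0.027], [-0.008, 0.002]]
[[0.016, 0.022], [0.013, 0.022], [0.009, 0.022], [0.006, 0.027], [0.003, 0.028], [-0.0, 0.027], [-0.004, 0.021], [-0.008, 0.0]]
[[0.016, 0.016], [0.013, 0.012], [0.009, 0.017], [0.006, 0.015], [0.003, 0.014], [-0.001, 0.009], [-0.004, 0.002], [-0.008, -0.002]]
[[0.016, -0.003], [0.012, 0.001], [0.009, 0.005], [0.006, 0.007], [0.002, 0.003], [-0.001, 0.001], [-0.004, -0.0], [-0.008, 0.003]]
[[0.016, -0.0], [0.012, -0.004], [0.009, 0.0], [0.006, -0.0], [0.002, 0.004], [-0.001, 0.003], [-0.004, -0.002], [-0.008, -0.003]]
[0.57821967 0.00449176 0.03      ] [0.57240872 0.00536332 0.062     ]
```

Call:
send_rows(steps="-0.4 0.04 -0.04 0 0 0 -0.07; -0.4 0.04 -0.04 0 0 0 -0.07; -0.4 0.04 -0.04 0 0 0 -0.07; -0.4 0.04 -0.04 0 0 0 -0.07; -0.4 0.04 -0.04 0 0 0 -0.07")

```text
clock: 0.52
eef_pos: [0.33, 0.3167, 0.1924]
tool_rot: [0.355, 0.935, -0.0, -0.0]
ft_force: [0.6, 0.6, -0.1]
grip_width: 0.0265
grasp_force: 0.0
```

Call:
send_rows(steps="-0.4 0 0 0 0 0 0.12; -0.4 0.02 -0.02 0 0 0 0.12; -0.4 0.02 -0.02 0 0 0 0.12; -0.4 0.02 -0.02 0 0 0 0.12; -0.4 0 0 0 0 0 0.12")

```text
clock: 0.93
eef_pos: [0.392, 0.2552, 0.1923]
tool_rot: [0.061, 0.998, -0.001, 0.0]
ft_force: [1.0, 0.3, 1.0]
grip_width: 0.0255
grasp_force: 0.0
```

Call:
send_rows(steps="-0.4 0 0 0 0 0 0; -0.4 0 0 0 0 0 0; -0.4 0 0 0 0 0 0; -0.4 0 0 0 0 0 0; -0.4 0 0 0 0 0 0")

```text
clock: 1.35
eef_pos: [0.3889, 0.2589, 0.1928]
tool_rot: [0.061, 0.998, -0.0, -0.0]
ft_force: [-0.1, -1.1, 0.3]
grip_width: 0.0257
grasp_force: 0.0
```

```bash
cat > o.py <<'E'
from h import *
from scipy.spatial.transform import Rotation as R
o=get_obs();y=R.from_quat(o["tool_rot"]).as_matrix()
print("t %.2f"%o["clock"],o["eef_pos"].round(4),"yang %.4f"%np.arctan2(y[1,1],y[0,1]),"z",y[:,2].round(3),"j",o["joint_pos"].round(2),"F",o["ft_force"].round(1),"w %.4f"%o["grip_width"],o["grasp_force"])
E
python3 o.py
```

```text
t 1.35 [0.3889 0.2589 0.1928] yang 1.4484 z [-0. -0. -1.] j [ 0.59  0.18 -0.08  1.32  0.    0.71] F [-0.1 -1.1  0.3] w 0.0257 0.0
```

Call:
send_rows(steps="0 0.018 -0.017 0 0 0 0.09; 0 0.018 -0.017 0 0 0 0.08; 0 0.018 -0.017 0 0 0 0; 0 0.018 -0.017 0 0 0 0; 0 0.018 -0.017 0 0 0 0")

```text
clock: 1.77
eef_pos: [0.4799, 0.1732, 0.1929]
tool_rot: [-0.024, 1.0, 0.0, 0.0]
ft_force: [0.0, 0.5, 0.4]
grip_width: 0.0429
grasp_force: 0.0
```

Call:
send_rows(steps="0 0.018 -0.017 -0.01 0 0 0; 0 0.018 -0.017 -0.01 0 0 0; 0 0.018 -0.017 -0.01 0 0 0; 0 0.018 -0.017 -0.01 0 0 0; 0 0.018 -0.017 0 0 0 0")

```text
clock: 2.18
eef_pos: [0.5686, 0.0879, 0.1504]
tool_rot: [-0.024, 1.0, -0.0, -0.002]
ft_force: [0.7, 0.8, -0.9]
grip_width: 0.0429
grasp_force: 0.0
```

Call:
send_rows(steps="0 0 0 0 0 0 0; 0 0 0 -0.03 0 0 0; 0 0 0 0 0 0 0; 0 0 0 0 0 0 0; 0 0 0 0 0 0 0")

```text
clock: 2.6
eef_pos: [0.5691, 0.0891, 0.1235]
tool_rot: [-0.024, 1.0, 0.0, -0.0]
ft_force: [0.1, -0.3, 0.6]
grip_width: 0.0426
grasp_force: 0.0
```

```bash
python3 o.py; python3 - <<'E'
from h import *
c=cam("side"); f=c["frame"];save("s1",cv2.resize(np.clip(f[100:280,260:430]*1.6,0,255).astype(np.uint8),(680,600),interpolation=cv2.INTER_CUBIC))
E
```

```text
t 2.60 [0.5691 0.0891 0.1235] yang 1.6190 z [-0.  0. -1.] j [0.16 0.43 0.09 1.23 0.   0.11] F [ 0.1 -0.3  0.6] w 0.0426 0.0
```

View pics/s1.png

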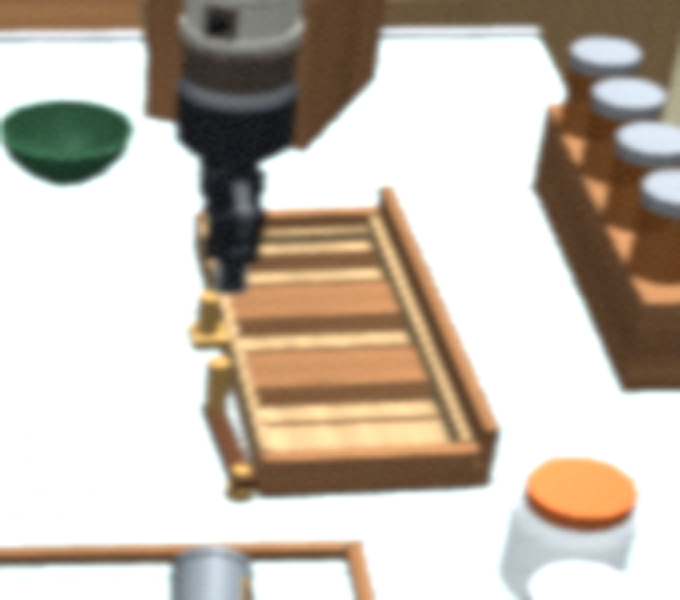

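The open gripper hangs at about (232,285), above the catch peg at (220,365). I'll descend and grip.

Call:
send_rows(steps="0 0 0 -0.026 0 0 0; 0 0 0 -0.026 0 0 0; 0 0 0 -0.024 0 0 0; 0 0 0 0 0 0 0; 0 0 0 0 0 0 0")

```text
clock: 3.07
eef_pos: [0.5688, 0.0887, 0.0471]
tool_rot: [-0.024, 1.0, -0.0, -0.001]
ft_force: [0.6, -0.4, 0.3]
grip_width: 0.0428
grasp_force: 0.0
```

Call:
send_rows(steps="-1 0 0 0 0 0 0; -1 0 0 0 0 0 0; -1 0 0 0 0 0 0; -1 0 0 0 0 0 0; -1 0 0 0 0 0 0")

```text
clock: 3.48
eef_pos: [0.5701, 0.0884, 0.0478]
tool_rot: [-0.024, 1.0, 0.0, 0.001]
ft_force: [0.2, -0.2, 0.1]
grip_width: 0.0
grasp_force: 0.0
```

```bash
python3 o.py; python3 - <<'E'
import numpy as np
C=np.array([.578,.0045]);o0=np.deg2rad(95.5)
a=np.deg2rad(np.linspace(95.5,182.9,21));p=C+.0853*np.c_[np.cos(a),np.sin(a)];print(np.diff(p,axis=0).round(4).tolist(),p[-1])
E
```

```text
t 3.48 [0.5701 0.0884 0.0478] yang 1.6179 z [ 0.002  0.    -1.   ] j [ 0.15  0.49 -0.03  1.06 -0.    0.11] F [ 0.2 -0.2  0.1] w 0.0000 0.0
[[-0.0064, -0.0009], [-0.0064, -0.0014], [-0.0062, -0.0018], [-0.0061, -0.0023], [-0.0059, -0.0028], [-0.0057, -0.0032], [-0.0054, -0.0036], [-0.0051, -0.004], [-0.0048, -0.0044], [-0.0044, -0.0048], [-0.0041, -0.0051], [-0.0037, -0.0054], [-0.0032, -0.0056], [-0.0028, -0.0059], [-0.0023, -0.0061], [-0.0019, -0.0062], [-0.0014, -0.0064], [-0.0009, -0.0064], [-0.0004, -0.0065], [0.0001, -0.0065]] [4.92809239e-01 1.84422211e-04]
```

The fingers shut on nothing, so I missed the peg. I'll look again.

```bash
python3 - <<'E'
from h import *
c=cam("side"); f=c["frame"];save("s2",cv2.resize(np.clip(f[150:270,280:420]*1.6,0,255).astype(np.uint8),(700,600),interpolation=cv2.INTER_CUBIC))
T=cam("top");X=cloud(T)
T0=dict(np.load("top0.npz"));X0=cloud(T0)
print(pix(c,[.569,.0895,.075]),pix(c,[.570,.183,.075]),pix(T,[.569,.0895,.075]))
S0=dict(np.load("side0.npz"));XS=cloud(S0)
for n,lo,hi in(("pull",.16,.21),("catch",.07,.12)):
  for A,nm in((X0,"top"),(XS,"side")):
    m=(A[...,2]>.055)&(A[...,2]<.085)&(A[...,0]>.53)&(A[...,0]<.60)&(A[...,1]>lo-.02)&(A[...,1]<hi+.02)
    p=A[m];print(n,nm,len(p),p.mean(0).round(4) if len(p) else"",p.min(0).round(3) if len(p) else"",p.max(0).round(3) if len(p) else "")
E
```

```text
[313.94666433 207.62724909] [311.6570148  187.92778502] [265.02794762 184.12597467]
pull top 31 [0.5689 0.1828 0.0729] [0.562 0.175 0.057] [0.579 0.191 0.079]
pull side 50 [0.5694 0.1764 0.0673] [0.562 0.166 0.055] [0.577 0.19  0.079]
catch top 27 [0.5679 0.0894 0.073 ] [0.561 0.083 0.058] [0.576 0.096 0.079]
catch side 49 [0.5674 0.0829 0.0679] [0.56  0.077 0.055] [0.575 0.092 0.078]
```

View pics/s2.png

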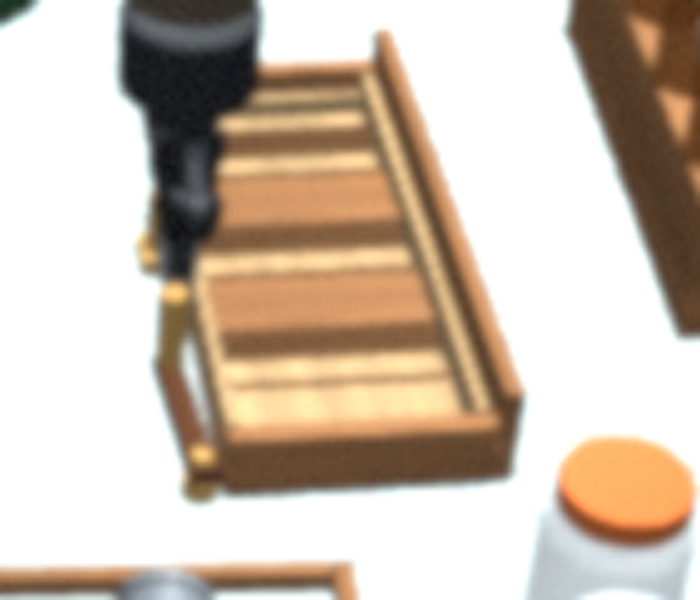

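The peg top is at crop (175,290), and the finger tips end just behind it at (178,275). I'll use depth to find where the fingers really are.

```bash
python3 - <<'E'
from h import *
c=cam("side");X=cloud(c)
for v in range(180,222,3): print(v,[ (X[v,u].round(3).tolist(), c["frame"][v,u].tolist()) for u in (312,316)])
print(pix(c,[.570,.0884,.0478]))
E
```

```text
180 [([0.557, 0.062, 0.189], [17, 17, 19]), ([0.565, 0.044, 0.201], [25, 27, 29])]
183 [([0.558, 0.069, 0.174], [17, 17, 19]), ([0.565, 0.044, 0.192], [28, 31, 33])]
186 [([0.558, 0.071, 0.163], [24, 27, 27]), ([0.567, 0.055, 0.175], [30, 32, 34])]
189 [([0.558, 0.066, 0.157], [24, 23, 24]), ([0.567, 0.046, 0.172], [54, 56, 59])]
192 [([0.559, 0.066, 0.147], [25, 22, 21]), ([0.565, 0.026, 0.177], [27, 27, 29])]
195 [([0.559, 0.062, 0.14], [32, 30, 25]), ([0.566, 0.035, 0.16], [17, 17, 19])]
198 [([0.559, 0.058, 0.133], [50, 50, 48]), ([0.569, 0.054, 0.135], [21, 23, 25])]
201 [([0.561, 0.08, 0.106], [63, 61, 56]), ([0.571, 0.071, 0.112], [18, 23, 24])]
204 [([0.562, 0.081, 0.095], [64, 67, 66]), ([0.572, 0.071, 0.102], [27, 27, 26])]
207 [([0.564, 0.093, 0.075], [146, 138, 121]), ([0.585, 0.171, 0.013], [130, 106, 69])]
210 [([0.563, 0.08, 0.074], [114, 105, 86]), ([0.574, 0.081, 0.073], [107, 86, 52])]
213 [([0.564, 0.086, 0.059], [93, 88, 76]), ([0.574, 0.08, 0.064], [73, 59, 35])]
216 [([0.564, 0.084, 0.05], [90, 82, 68]), ([0.575, 0.081, 0.051], [76, 63, 45])]
219 [([0.564, 0.082, 0.04], [88, 79, 63]), ([0.576, 0.083, 0.039], [102, 99, 89])]
[313.91420513 215.42288447]
```

Call:
send_rows(steps="-1 0 0 0.03 0 0 0; -1 0 0 0.03 0 0 0; -1 0 0 0.012 0 0 0; -1 0 0 0 0 0 0; -1 0 0 0 0 0 0")

```text
clock: 4.05
eef_pos: [0.57, 0.0884, 0.1194]
tool_rot: [-0.024, 1.0, 0.0, 0.001]
ft_force: [0.1, -0.3, -0.0]
grip_width: 0.0001
grasp_force: 0.0
```

```bash
python3 o.py; python3 - <<'E'
from h import *
c=cam("side");X=cloud(c)
e=get_obs()["eef_pos"];print("tip px",pix(c,e))
for v in range(160,210,2): print(v,[ (X[v,u].round(3).tolist(), c["frame"][v,u].sum()) for u in (310,313,316,319)])
save("s3",cv2.resize(np.clip(c["frame"][130:230,260:380]*1.8,0,255).astype(np.uint8),(720,600),interpolation=cv2.INTER_CUBIC))
E
```

```text
t 4.05 [0.57   0.0884 0.1194] yang 1.6180 z [ 0.002  0.    -1.   ] j [0.15 0.43 0.08 1.22 0.   0.11] F [ 0.1 -0.3 -0. ] w 0.0001 0.0
tip px [314.62874037 195.561597  ]
160 [([0.552, 0.092, 0.232], np.uint64(392)), ([0.558, 0.07, 0.245], np.uint64(45)), ([0.563, 0.053, 0.257], np.uint64(53)), ([0.57, 0.043, 0.263], np.uint64(147))]
162 [([0.552, 0.093, 0.225], np.uint64(383)), ([0.558, 0.073, 0.238], np.uint64(52)), ([0.564, 0.054, 0.25], np.uint64(53)), ([0.57, 0.04, 0.259], np.uint64(144))]
164 [([0.58, 0.362, 0.041], np.uint64(284)), ([0.558, 0.071, 0.233], np.uint64(59)), ([0.565, 0.059, 0.241], np.uint64(83)), ([0.57, 0.038, 0.254], np.uint64(147))]
166 [([0.579, 0.352, 0.04], np.uint64(276)), ([0.559, 0.072, 0.226], np.uint64(89)), ([0.563, 0.046, 0.243], np.uint64(129)), ([0.569, 0.031, 0.253], np.uint64(156))]
168 [([0.579, 0.341, 0.039], np.uint64(327)), ([0.559, 0.072, 0.22], np.uint64(109)), ([0.561, 0.026, 0.251], np.uint64(86)), ([0.569, 0.029, 0.249], np.uint64(130))]
170 [([0.578, 0.328, 0.04], np.uint64(296)), ([0.559, 0.07, 0.215], np.uint64(125)), ([0.562, 0.028, 0.2
[... 2544 characters left out ...]
94, 0.022], np.uint64(319))]
202 [([0.566, 0.17, 0.033], np.uint64(278)), ([0.574, 0.163, 0.038], np.uint64(269)), ([0.584, 0.173, 0.031], np.uint64(265)), ([0.592, 0.163, 0.038], np.uint64(380))]
204 [([0.565, 0.162, 0.032], np.uint64(290)), ([0.575, 0.169, 0.026], np.uint64(301)), ([0.584, 0.166, 0.028], np.uint64(192)), ([0.591, 0.155, 0.037], np.uint64(372))]
206 [([0.569, 0.19, 0.002], np.uint64(509)), ([0.578, 0.189, 0.002], np.uint64(472)), ([0.585, 0.174, 0.015], np.uint64(269)), ([0.589, 0.137, 0.043], np.uint64(340))]
208 [([0.568, 0.183, -0.0], np.uint64(526)), ([0.566, 0.089, 0.074], np.uint64(395)), ([0.575, 0.09, 0.073], np.uint64(343)), ([0.589, 0.135, 0.038], np.uint64(322))]
```

View pics/s3.png

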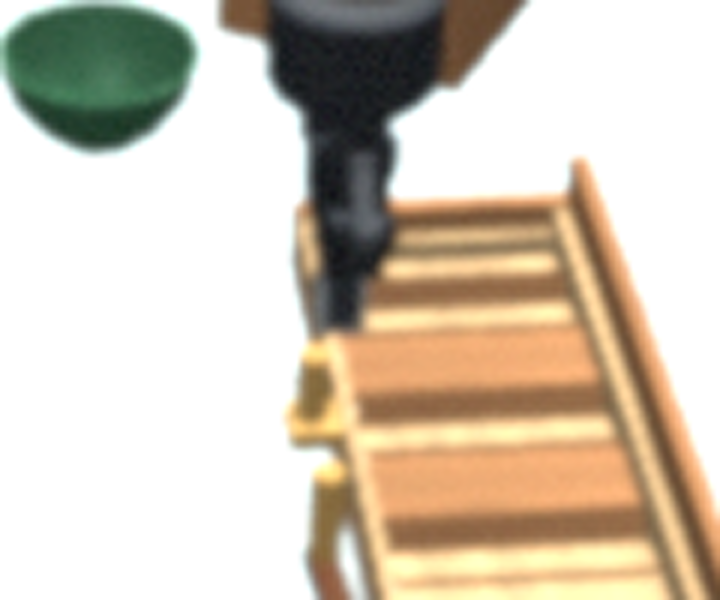

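The shut fingers' real tips are at row 185, z≈0.16, while the reading says 0.119. So the true tip sits about 41 mm above the reported TCP, and I'll correct for that. I'll reopen and go lower.

Call:
send_rows(steps="0 0 0 0 0 0 0; 0 0 0 0 0 0 0; 0 0 0 0 0 0 0; 0 0 0 -0.04 0 0 0; 0 0 0 -0.03 0 0 0")

```text
clock: 4.52
eef_pos: [0.5705, 0.0885, 0.0484]
tool_rot: [-0.024, 1.0, 0.0, 0.002]
ft_force: [-0.7, 0.3, -0.9]
grip_width: 0.0426
grasp_force: 0.0
```

Call:
send_rows(steps="0 0 0 -0.01 0 0 0; 0 0 0 -0.01 0 0 0; 0 0 0 -0.01 0 0 0; 0 0 0 -0.01 0 0 0; 0 0 0 0 0 0 0")

```text
clock: 4.93
eef_pos: [0.5688, 0.0883, 0.0076]
tool_rot: [-0.024, 1.0, -0.0, -0.001]
ft_force: [-1.2, -0.2, -0.1]
grip_width: 0.0427
grasp_force: 0.0
```

Call:
send_rows(steps="-1 0 0 0 0 0 0; -1 0 0 0 0 0 0; -1 0 0 0 0 0 0; -1 0 0 0 0 0 0; -1 0 0 0 0 0 0")

```text
clock: 5.35
eef_pos: [0.5703, 0.0902, 0.0101]
tool_rot: [-0.024, 1.0, 0.002, 0.001]
ft_force: [-0.6, 5.3, 0.9]
grip_width: 0.0161
grasp_force: 58.6
```

```bash
python3 o.py; python3 - <<'E'
from h import *
c=cam("side");X=cloud(c)
for v in range(190,225,2): print(v,[ (X[v,u].round(3).tolist(), c["frame"][v,u].sum()) for u in (312,315,319)])
E
```

```text
t 5.35 [0.5703 0.0902 0.0101] yang 1.6192 z [ 0.002  0.003 -1.   ] j [ 0.16  0.53 -0.07  0.97  0.    0.11] F [-0.6  5.3  0.9] w 0.0161 58.59900712966919
190 [([0.559, 0.07, 0.15], np.uint64(63)), ([0.564, 0.042, 0.171], np.uint64(65)), ([0.576, 0.057, 0.16], np.uint64(99))]
192 [([0.559, 0.071, 0.143], np.uint64(44)), ([0.565, 0.048, 0.16], np.uint64(74)), ([0.575, 0.05, 0.158], np.uint64(129))]
194 [([0.56, 0.074, 0.134], np.uint64(41)), ([0.565, 0.048, 0.153], np.uint64(77)), ([0.575, 0.047, 0.154], np.uint64(163))]
196 [([0.559, 0.067, 0.133], np.uint64(54)), ([0.565, 0.05, 0.145], np.uint64(71)), ([0.575, 0.04, 0.153], np.uint64(166))]
198 [([0.561, 0.076, 0.119], np.uint64(82)), ([0.567, 0.063, 0.129], np.uint64(100)), ([0.574, 0.033, 0.151], np.uint64(178))]
200 [([0.559, 0.061, 0.123], np.uint64(89)), ([0.566, 0.048, 0.134], np.uint64(120)), ([0.574, 0.031, 0.147], np.uint64(212))]
202 [([0.56, 0.068, 0.112], np.uint64(101)), ([0.564, 0.028, 0.142], np.uint64(76)), ([0.574, 0.029, 0.141], np.uint64(155))]
204 [([0.56, 0.065, 0.107], np.uint64(93)), ([0.563, 0.023, 0.14], np.ui
[... 606 characters left out ...]
07, 0.068], np.uint64(69)), ([0.588, 0.114, 0.032], np.uint64(202))]
216 [([0.563, 0.074, 0.058], np.uint64(236)), ([0.57, 0.066, 0.064], np.uint64(76)), ([0.588, 0.114, 0.025], np.uint64(177))]
218 [([0.563, 0.075, 0.05], np.uint64(239)), ([0.571, 0.071, 0.053], np.uint64(152)), ([0.588, 0.112, 0.019], np.uint64(206))]
220 [([0.564, 0.077, 0.04], np.uint64(225)), ([0.573, 0.084, 0.034], np.uint64(208)), ([0.589, 0.115, 0.009], np.uint64(259))]
222 [([0.565, 0.08, 0.03], np.uint64(181)), ([0.573, 0.077, 0.033], np.uint64(212)), ([0.588, 0.107, 0.008], np.uint64(310))]
224 [([0.565, 0.08, 0.024], np.uint64(178)), ([0.573, 0.079, 0.024], np.uint64(198)), ([0.589, 0.107, -0.0], np.uint64(366))]
```

Gripped: the opening reads 16 mm on the 18 mm peg. Now I'll swing the catch open.

Call:
send_rows(steps="-1 -0.0064 -0.0009 0 0 0 0; -1 -0.0064 -0.0014 0 0 0 0; -1 -0.0062 -0.0018 0 0 0 0; -1 -0.0061 -0.0023 0 0 0 0; -1 -0.0059 -0.0028 0 0 0 0")

```text
clock: 5.82
eef_pos: [0.5401, 0.0816, 0.0102]
tool_rot: [-0.025, 1.0, 0.002, 0.002]
ft_force: [6.2, 8.3, -5.1]
grip_width: 0.0163
grasp_force: 58.7
```

Call:
send_rows(steps="-1 -0.0057 -0.0032 0 0 0 0; -1 -0.0054 -0.0036 0 0 0 0; -1 -0.0051 -0.004 0 0 0 0; -1 -0.0048 -0.0044 0 0 0 0; -1 -0.0044 -0.0048 0 0 0 0")

```text
clock: 6.23
eef_pos: [0.5118, 0.063, 0.0099]
tool_rot: [-0.026, 1.0, 0.004, -0.001]
ft_force: [-7.6, 8.3, 4.9]
grip_width: 0.016
grasp_force: 60.3
```

Call:
send_rows(steps="-1 -0.0041 -0.0051 0 0 0 0; -1 -0.0037 -0.0054 0 0 0 0; -1 -0.0032 -0.0056 0 0 0 0; -1 -0.0028 -0.0059 0 0 0 0; -1 -0.0023 -0.0061 0 0 0 0")

```text
clock: 6.65
eef_pos: [0.4914, 0.0352, 0.0097]
tool_rot: [-0.026, 1.0, 0.004, -0.004]
ft_force: [-12.4, 10.1, 15.8]
grip_width: 0.0157
grasp_force: 60.8
```

Call:
send_rows(steps="-1 -0.0019 -0.0062 0 0 0 0; -1 -0.0014 -0.0064 0 0 0 0; -1 -0.0009 -0.0064 0 0 0 0; -1 -0.0004 -0.0065 0 0 0 0; -1 0.0001 -0.005 0 0 0 0")

```text
clock: 7.07
eef_pos: [0.4824, 0.0021, 0.0095]
tool_rot: [-0.025, 1.0, 0.002, -0.008]
ft_force: [-23.2, 4.4, 24.6]
grip_width: 0.0155
grasp_force: 59.3
```

```bash
python3 o.py; python3 - <<'E'
from h import *
T=cam("top");X=cloud(T);save("t4",T["frame"])
m=(X[...,2]>.055)&(X[...,2]<.085)&(X[...,0]<.6)&(X[...,0]>.42)&(X[...,1]>-.06)&(X[...,1]<.12);print(X[m].round(3).tolist()[:30])
E
```

```text
t 7.07 [0.4824 0.0021 0.0095] yang 1.6206 z [-0.017  0.003 -1.   ] j [ 0.    0.38 -0.31  0.89  0.   -0.05] F [-23.2   4.4  24.6] w 0.0155 59.30965304374695
[]
```

Call:
send_rows(steps="-1 -0.003 -0.001 0 0 0 0; -1 -0.003 -0.002 0 0 0 0; -1 -0.001 -0.002 0 0 0 0; -1 0 -0.002 0 0 0 0; -1 0 0 0 0 0 0")

```text
clock: 7.53
eef_pos: [0.4823, 0.0008, 0.0097]
tool_rot: [-0.026, 1.0, 0.008, -0.002]
ft_force: [-8.8, 20.1, 8.7]
grip_width: 0.0151
grasp_force: 58.2
```

Call:
send_rows(steps="-1 0 -0.002 0 0 0 0; -1 0 -0.002 0 0 0 0; -1 0 -0.002 0 0 0 0; -1 0 0 0 0 0 0; -1 0 0 0 0 0 0")

```text
clock: 7.95
eef_pos: [0.4823, 0.0008, 0.0097]
tool_rot: [-0.028, 1.0, 0.013, -0.002]
ft_force: [-7.4, 35.2, 8.7]
grip_width: 0.0151
grasp_force: 58.6
```

```bash
python3 o.py
```

```text
t 7.95 [0.4823 0.0008 0.0097] yang 1.6269 z [-0.005  0.027 -1.   ] j [-0.02  0.37 -0.33  0.87  0.03 -0.07] F [-7.4 35.2  8.7] w 0.0151 58.59900176525116
```

The catch is at its stop (35 N). I'll relax, release, and go to the pull.

Call:
send_rows(steps="-1 0 0.005 0 0 0 0; -1 0 0.005 0 0 0 0; 0 0 0.001 0 0 0 0; 0 0 0 0 0 0 0; 0 0 0 0 0 0 0")

```text
clock: 8.37
eef_pos: [0.4865, -0.0019, 0.0095]
tool_rot: [-0.024, 1.0, -0.0, 0.001]
ft_force: [0.7, 0.1, -0.3]
grip_width: 0.0425
grasp_force: 0.0
```

Call:
send_rows(steps="0 0 0 0.03 0 0 0; 0 0 0 0.03 0 0 0; 0 0 0 0.01 0 0 0; 0 0.018 0.036 0 0 0 0; 0 0.018 0.036 0 0 0 0")

```text
clock: 8.78
eef_pos: [0.5234, 0.0689, 0.0808]
tool_rot: [-0.02, 1.0, -0.0, 0.002]
ft_force: [0.7, 0.0, 0.2]
grip_width: 0.0427
grasp_force: 0.0
```

Call:
send_rows(steps="0 0.018 0.036 0 0 0 0; 0 0.018 0.036 0 0 0 0; 0 0.014 0.03 0 0 0 0; 0 0 0 0 0 0 0; 0 0 0 0 0 0 0")

```text
clock: 9.2
eef_pos: [0.5724, 0.1735, 0.0784]
tool_rot: [-0.025, 1.0, -0.0, 0.0]
ft_force: [-0.1, -0.8, -0.8]
grip_width: 0.0429
grasp_force: 0.0
```

```bash
python3 o.py; python3 - <<'E'
from h import *
T=cam("top");X=cloud(T)
m=(X[...,2]>.06)&(X[...,2]<.085)&(X[...,0]<.56)&(X[...,0]>.42)&(X[...,1]>-.06)&(X[...,1]<.12);print(X[m].mean(0).round(4),m.sum())
E
```

```text
t 9.20 [0.5724 0.1735 0.0784] yang 1.6199 z [ 0.001 -0.001 -1.   ] j [ 0.29  0.5   0.08  1.15 -0.    0.25] F [-0.1 -0.8 -0.8] w 0.0429 0.0
[0.4945 0.0016 0.0747] 26
```

The catch peg is seen at (0.4945, 0.0016), which means straight out. Because the peg can slide along the pads, I'll turn the gripper 90° before pulling the tray.

Call:
send_rows(steps="0 -0.001 0.005 0 0 0 -0.12; 0 0 0.005 0 0 0 -0.12; 0 0 0 0 0 0 -0.12; 0 0 0 0 0 0 -0.12; 0 0 0 0 0 0 -0.12")

```text
clock: 9.67
eef_pos: [0.5701, 0.1803, 0.079]
tool_rot: [0.277, 0.961, -0.0, -0.0]
ft_force: [-0.8, -0.3, -0.5]
grip_width: 0.0428
grasp_force: 0.0
```

Call:
send_rows(steps="0 0 0 0 0 0 -0.12; 0 0 0 0 0 0 -0.12; 0 0 0 0 0 0 -0.12; 0 0 0 0 0 0 -0.12; 0 0 0 0 0 0 -0.12")

```text
clock: 10.08
eef_pos: [0.5701, 0.1801, 0.0791]
tool_rot: [0.549, 0.836, -0.0, 0.0]
ft_force: [0.2, -0.5, 0.1]
grip_width: 0.0429
grasp_force: 0.0
```

Call:
send_rows(steps="0 0 0 0 0 0 -0.12; 0 0 0 0 0 0 -0.12; 0 0 0 0 0 0 -0.12; 0 0 0 0 0 0 0; 0 0 0 0 0 0 0")

```text
clock: 10.5
eef_pos: [0.5703, 0.1808, 0.079]
tool_rot: [0.686, 0.728, -0.0, 0.0]
ft_force: [0.1, 0.6, -0.1]
grip_width: 0.0428
grasp_force: 0.0
```

Call:
send_rows(steps="0 0 0 -0.03 0 0 0; 0 0 0 -0.025 0 0 0; 0 0 0 -0.0125 0 0 0; 0 0 0 0 0 0 0; 0 0 0 0 0 0 0")

```text
clock: 10.92
eef_pos: [0.5697, 0.1816, 0.0108]
tool_rot: [0.686, 0.728, -0.001, -0.0]
ft_force: [1.0, -0.3, 0.5]
grip_width: 0.0427
grasp_force: 0.0
```

Call:
send_rows(steps="-1 0 0 0 0 0 0; -1 0 0 0 0 0 0; -1 0 0 0 0 0 0; -1 0 0 0 0 0 0; -1 0 0 0 0 0 0")

```text
clock: 11.33
eef_pos: [0.5706, 0.1826, 0.0132]
tool_rot: [0.686, 0.727, 0.001, 0.0]
ft_force: [-2.8, -0.2, 5.8]
grip_width: 0.0156
grasp_force: 58.9
```

```bash
python3 o.py
```

```text
t 11.33 [0.5706 0.1826 0.0132] yang 0.0584 z [ 0.001  0.    -1.   ] j [0.31 0.56 0.   1.01 0.   1.82] F [-2.8 -0.2  5.8] w 0.0156 58.91776978969574
```

Call:
send_rows(steps="-1 -0.01 -0.0005 0 0 0 0; -1 -0.012 -0.0005 0 0 0 0; -1 -0.012 -0.0005 0 0 0 0; -1 -0.012 -0.0005 0 0 0 0; -1 -0.012 -0.0005 0 0 0 0")

```text
clock: 11.75
eef_pos: [0.5151, 0.1797, 0.0132]
tool_rot: [0.686, 0.727, 0.002, 0.002]
ft_force: [2.9, -2.2, 1.4]
grip_width: 0.016
grasp_force: 59.9
```

Call:
send_rows(steps="-1 -0.012 -0.0005 0 0 0 0; -1 -0.012 -0.0005 0 0 0 0; -1 -0.01 -0.0005 0 0 0 0; -1 -0.006 -0.0005 0 0 0 0; -1 -0.004 -0.0005 0 0 0 0")

```text
clock: 12.17
eef_pos: [0.4708, 0.1774, 0.0132]
tool_rot: [0.686, 0.727, 0.002, 0.002]
ft_force: [14.0, -3.1, -5.6]
grip_width: 0.0159
grasp_force: 59.2
```

Call:
send_rows(steps="-1 -0.003 0 0 0 0 0; -1 0 0 0 0 0 0; -1 0 0 0 0 0 0; -1 0 0 0 0 0 0; -1 0 0 0 0 0 0")

```text
clock: 12.58
eef_pos: [0.471, 0.1774, 0.0132]
tool_rot: [0.687, 0.727, 0.003, 0.004]
ft_force: [8.7, -4.4, 1.8]
grip_width: 0.0156
grasp_force: 60.0
```

```bash
python3 o.py
```

```text
t 12.58 [0.471  0.1774 0.0132] yang 0.0569 z [ 0.01 -0.   -1.  ] j [ 0.36  0.39 -0.28  0.88 -0.    1.88] F [ 8.7 -4.4  1.8] w 0.0156 60.04986584186554
```

The tray is out (travel 99.6 mm, against its stop). I'll release, lift, and remeasure the tins.

Call:
send_rows(steps="-1 0.004 0 0 0 0 0; 0 0 0 0 0 0 0; 0 0 0 0 0 0 0; 0 0 0 0 0 0 0; 0 0 0 0.02 0 0 0")

```text
clock: 13.0
eef_pos: [0.4658, 0.1766, 0.028]
tool_rot: [0.686, 0.727, -0.004, -0.002]
ft_force: [-0.8, -0.1, -0.1]
grip_width: 0.043
grasp_force: 0.0
```

Call:
send_rows(steps="0.6 0 0 0.03 0 0 -0.07; 0.6 0 0 0.02 0 0 -0.075; 0.6 0 0 0 0 0 0; 0.6 0 0 0 0 0 0; 0.6 0 0 0 0 0 0")

```text
clock: 13.42
eef_pos: [0.4686, 0.1775, 0.0806]
tool_rot: [0.737, 0.676, -0.001, -0.0]
ft_force: [0.3, 0.1, -0.6]
grip_width: 0.0683
grasp_force: 0.0
```

```bash
cat > tins.py <<'E'
from h import *
import sys
def boxc(m):
    v,u=np.where(m);r=cv2.minAreaRect(np.c_[u,v].astype(np.float32));return r
def tins(T,X,ylo=-.50,yhi=-.09,zlo=.012):
    m=((X[...,2]>.03)&(X[...,2]<.07)&(X[...,0]>.41)&(X[...,0]<.635)&(X[...,1]>ylo)&(X[...,1]<yhi)).astype(np.uint8)
    n,l,st,ce=cv2.connectedComponentsWithStats(m);out=[]
    for i in range(1,n):
        if st[i,4]<150: continue
        p=X[l==i][:,:2].astype(np.float32);r=cv2.minAreaRect(p);b=cv2.boxPoints(r);e=[b[1]-b[0],b[2]-b[1]];k=int(np.linalg.norm(e[1])>np.linalg.norm(e[0]));a=e[k]
        bp=boxc(l==i);c2=P(T,*bp[0],.034)[:2]
        a=a*np.sign(a[1]);out.append((np.array(r[0]),c2,np.arctan2(a[1],a[0])-np.pi/2,sorted(r[1]),st[i,4]))
    return out
def mouth(c,X,ctr,ang):
    # brass pixels: red clearly above blue, near tin
    f=c["frame"].astype(int);m=(f[...,0]-f[...,2]>0.18*f.sum(-1)/3)&(np.hypot(X[...,0]-ctr[0],X[...,1]-ctr[1])<.07)&(X[...,2]>.006)&(X[...,2]<.07)
    p=X[m]; n=np.array([np.cos(ang),np.sin(ang)]);ax=np.array([-n[1],n[0]])
    d=p[:,:2]-ctr; k=(abs(d@n)<.04)&(abs(d@ax)<.05); return np.c_[d@n,d@ax,p[:,2]][k]
if __name__=="__main__":
    T=cam("top");X=cloud(T);S=cam("side");XS=cloud(S)
    for t in tins(T,X):
        print("c",t[0].round(4),t[1].round(4),"nang %.3f"%t[2],np.round(t[3],3),t[4])
        for nm,c,x in(("top",T,X),("side",S,XS)):
            q=mouth(c,x,t[1],t[2]);print("  ",nm,len(q),np.median(q,0).round(3) if len(q) else "", (q.min(0).round(3),q.max(0).round(3)) if len(q) else "")
E
python3 o.py; python3 tins.py
```

```text
t 13.42 [0.4686 0.1775 0.0806] yang -0.0859 z [-0.001 -0.    -1.   ] j [ 0.36  0.32 -0.19  1.06  0.    2.02] F [ 0.3  0.1 -0.6] w 0.0683 0.0
c [ 0.5458 -0.1597] [ 0.5456 -0.161 ] nang -0.072 [0.052 0.111] 544
   top 22 [0.02  0.004 0.044] (array([ 0.018, -0.027,  0.039]), array([0.023, 0.031, 0.05 ]))
   side 25 [ 0.021 -0.004  0.042] (array([ 0.019, -0.031,  0.035]), array([0.024, 0.026, 0.046]))
c [ 0.5043 -0.2959] [ 0.5044 -0.298 ] nang 0.174 [0.052 0.111] 562
   top 18 [-0.023  0.006  0.036] (array([-0.024, -0.022,  0.035]), array([-0.02 ,  0.031,  0.043]))
   side 43 [-0.023 -0.005  0.037] (array([-0.026, -0.032,  0.032]), array([-0.021,  0.026,  0.043]))
```

Call:
send_rows(steps="0.6 0.0086 -0.0376 0 0 0 0; 0.6 0.0086 -0.0376 0 0 0 0; 0.6 0.0086 -0.0376 0 0 0 0; 0.6 0.0086 -0.0376 0 0 0 0; 0.6 0.0086 -0.0376 0 0 0 0")

```text
clock: 13.93
eef_pos: [0.5115, -0.0119, 0.08]
tool_rot: [0.737, 0.676, -0.001, -0.001]
ft_force: [1.2, -0.5, 0.5]
grip_width: 0.0683
grasp_force: 0.0
```

Call:
send_rows(steps="0.6 0.0086 -0.0376 0 0 0 0.014; 0.6 0.0086 -0.0376 0 0 0 0; 0.6 0.0086 -0.0376 0 0 0 0; 0.6 0.0082 -0.0377 0 0 0 0; 0.6 0 0 0 0 0 0")

```text
clock: 14.35
eef_pos: [0.547, -0.1676, 0.0799]
tool_rot: [0.735, 0.678, -0.001, 0.001]
ft_force: [0.9, 0.4, 1.2]
grip_width: 0.0683
grasp_force: 0.0
```

Call:
send_rows(steps="0.6 0 0 -0.02 0 0 0; 0.6 0 0 -0.02 0 0 0; 0.6 0 0 0 0 0 0; 0.6 0 0 0 0 0 0; 0.6 0 0 0 0 0 0")

```text
clock: 14.77
eef_pos: [0.5463, -0.1605, 0.0413]
tool_rot: [0.732, 0.681, -0.0, -0.0]
ft_force: [0.7, -0.3, 0.2]
grip_width: 0.0683
grasp_force: 0.0
```

```bash
python3 o.py; python3 - <<'E'
from h import *
c=cam("side");X=cloud(c);f=c["frame"]
save("s5",cv2.resize(np.clip(f[200:320,240:400]*1.8,0,255).astype(np.uint8),(800,600),interpolation=cv2.INTER_CUBIC))
m=(f.sum(-1)<130)&(X[...,1]<-.09)&(X[...,1]>-.24)&(X[...,0]>.44)&(X[...,0]<.65)
for a,b in((.44,.545),(.545,.65)):
    p=X[m&(X[...,0]>a)&(X[...,0]<b)&(X[...,2]>.03)]; k=p[np.argsort(p[:,2])[:12]]; print(k.round(3).tolist())
E
```

```text
t 14.77 [ 0.5463 -0.1605  0.0413] yang -0.0724 z [-0.001  0.    -1.   ] j [-0.29  0.48 -0.05  1.04  0.    1.36] F [ 0.7 -0.3  0.2] w 0.0683 0.0
[[0.504, -0.163, 0.098], [0.502, -0.164, 0.102], [0.504, -0.165, 0.103], [0.501, -0.17, 0.105], [0.504, -0.166, 0.107], [0.504, -0.165, 0.11], [0.504, -0.167, 0.115], [0.503, -0.172, 0.13], [0.503, -0.171, 0.132], [0.503, -0.17, 0.134], [0.505, -0.171, 0.135], [0.498, -0.168, 0.135]]
[[0.589, -0.172, 0.104], [0.591, -0.174, 0.106], [0.591, -0.174, 0.109], [0.589, -0.172, 0.111], [0.591, -0.174, 0.113], [0.591, -0.173, 0.115], [0.589, -0.176, 0.131], [0.594, -0.171, 0.133], [0.592, -0.168, 0.133], [0.586, -0.179, 0.133], [0.591, -0.176, 0.133], [0.584, -0.176, 0.134]]
```

View pics/s5.png

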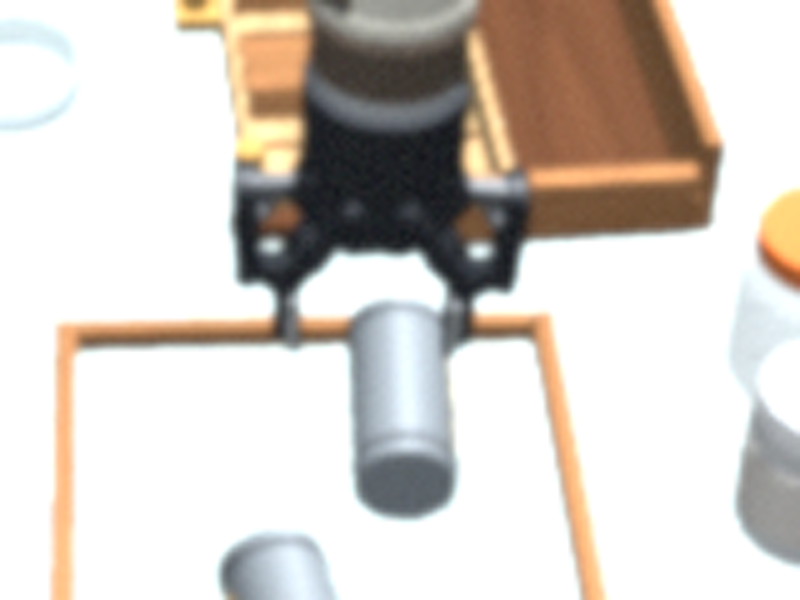

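Gripper fingers at crop (290,330) and (460,320) stand over tin A, which spans (350–450, 300–510). The tin looks off-centre, so I'll check whether it has moved.

```bash
python3 - <<'E'
from h import *
c=cam("side");X=cloud(c)
print(pix(c,[.5456,-.161,.052]),P(c,319,275,.052),X[275,319])
m=(X[...,2]>.015)&(X[...,2]<.06)&(X[...,0]>.41)&(X[...,0]<.63)&(X[...,1]<-.09)&(X[...,1]>-.5)
n,l,st,ce=cv2.connectedComponentsWithStats(m.astype(np.uint8))
for i in range(1,n):
    if st[i,4]>100:
        p=X[l==i];print(st[i],p.min(0).round(3),p.max(0).round(3)); t=p[p[:,2]>.044];print(" top ridge",t.mean(0).round(3),np.polyfit(t[:,1],t[:,0],1).round(3))
from tins import *
T=cam("top");XT=cloud(T)
for t in tins(T,XT): print(t)
E
```

```text
[312.45443448 278.37109332] [ 0.56268026 -0.15003369  0.052     ] [ 0.56283247 -0.1489554   0.05089587]
[312 259  23  43 790] [ 0.545 -0.205  0.015] [ 0.6   -0.09   0.056]
 top ridge [ 0.572 -0.152  0.049] [0.025 0.576]
[ 283  305   34   50 1087] [ 0.47  -0.359  0.015] [ 0.54  -0.243  0.056]
 top ridge [ 0.504 -0.303  0.049] [-0.171  0.452]
(array([ 0.58222526, -0.12288184]), array([ 0.58177724, -0.1233888 ]), np.float32(-0.030317307), [0.05205275118350983, 0.06669411063194275], np.int32(289))
```

Tin A was knocked to about (0.572, −0.15). I'll move aside and remeasure.

Call:
send_rows(steps="0.6 0 0 0.04 0 0 0; 0.6 -0.01 0.04 0 0 0 0; 0.6 -0.01 0.04 0 0 0 0; 0.6 -0.01 0.04 0 0 0 0; 0.6 -0.01 0.04 0 0 0 0")

```text
clock: 15.33
eef_pos: [0.5067, 0.0005, 0.0827]
tool_rot: [0.733, 0.68, 0.001, 0.001]
ft_force: [0.9, 0.3, 0.5]
grip_width: 0.0685
grasp_force: 0.0
```

Call:
send_rows(steps="0.6 -0.01 0.04 0 0 0 0; 0.6 -0.01 0.04 0 0 0 0; 0.6 0 0 0 0 0 0; 0.6 0 0 0 0 0 0; 0.6 0 0 0 0 0 0")

```text
clock: 15.75
eef_pos: [0.4871, 0.0793, 0.0822]
tool_rot: [0.732, 0.681, 0.001, 0.001]
ft_force: [-0.4, 0.0, -0.6]
grip_width: 0.0685
grasp_force: 0.0
```

```bash
python3 o.py;python3 tins.py; python3 - <<'E'
from h import *
c=cam("side");T=cam("top")
a=cv2.resize(np.clip(T["frame"][165:235,310:410]*1.8,0,255).astype(np.uint8),(500,350),interpolation=cv2.INTER_CUBIC)
b=cv2.resize(np.clip(c["frame"][250:360,275:345]*1.5,0,255).astype(np.uint8),(300,471),interpolation=cv2.INTER_CUBIC)
o=np.zeros((480,800,3),np.uint8);o[:350,:500]=a;o[:471,500:]=b;save("c6",o)
E
```

```text
t 15.75 [0.4871 0.0793 0.0822] yang -0.0718 z [ 0.002 -0.    -1.   ] j [ 0.16  0.3  -0.21  1.05 -0.    1.8 ] F [-0.4  0.  -0.6] w 0.0685 0.0
c [ 0.6134 -0.1458] [ 0.6151 -0.1464] nang -0.017 [0.043 0.111] 467
   top 72 [ 0.036 -0.009  0.015] (array([ 0.026, -0.049,  0.007]), array([0.04 , 0.047, 0.039]))
   side 94 [ 0.035 -0.009  0.014] (array([-0.023, -0.048,  0.009]), array([0.039, 0.049, 0.038]))
c [ 0.504  -0.2956] [ 0.5045 -0.2979] nang 0.195 [0.052 0.112] 563
   top 17 [-0.023  0.01   0.038] (array([-0.024, -0.021,  0.033]), array([-0.021,  0.031,  0.042]))
   side 43 [-0.024 -0.007  0.037] (array([-0.026, -0.032,  0.031]), array([-0.022,  0.03 ,  0.042]))
```

View pics/c6.png

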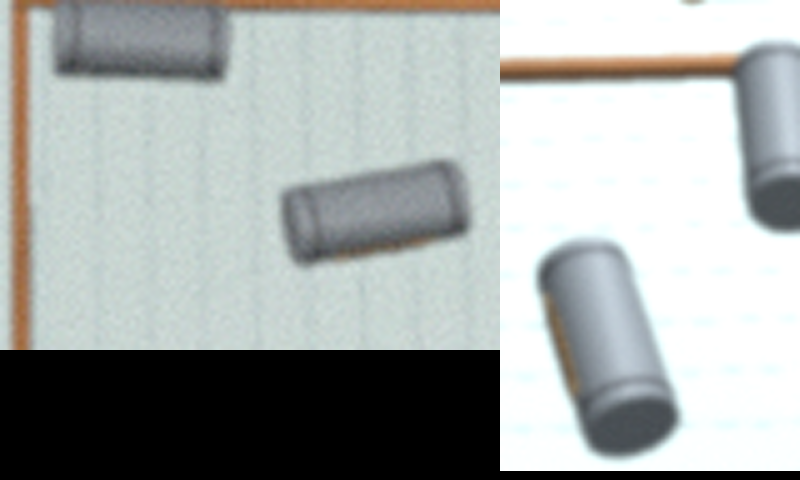

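Tin A has rolled against the far rim, and is now at crop (140,40) with its mouth underneath. It needs about 100 mm of rolling toward −x. I'll straddle it, keeping the far finger above the rim.

Call:
send_rows(steps="0.6 0.0187 -0.0322 0 0 0 0.055; 0.6 0.0187 -0.0322 0 0 0 0; 0.6 0.0187 -0.0322 0 0 0 0; 0.6 0.0187 -0.0322 0 0 0 0; 0.6 0.0187 -0.0322 0 0 0 0")

```text
clock: 16.37
eef_pos: [0.5805, -0.0851, 0.0812]
tool_rot: [0.714, 0.7, 0.0, 0.0]
ft_force: [0.9, 0.7, -0.3]
grip_width: 0.0684
grasp_force: 0.0
```

Call:
send_rows(steps="0.6 0.0187 -0.0322 0 0 0 0; 0.6 0.0187 -0.0322 0 0 0 0; 0.6 0 0 0 0 0 0; 0.6 0 0 -0.02 0 0 0; 0.6 0 0 -0.02 0 0 0")

```text
clock: 16.78
eef_pos: [0.6186, -0.1495, 0.0417]
tool_rot: [0.715, 0.699, 0.001, 0.001]
ft_force: [0.2, -1.1, -0.5]
grip_width: 0.0682
grasp_force: 0.0
```

```bash
python3 o.py; python3 - <<'E'
from h import *
c=cam("side");X=cloud(c)
m=(X[...,2]>.02)&(X[...,2]<.06)&(X[...,0]>.55)&(X[...,0]<.66)&(X[...,1]<-.08)&(X[...,1]>-.22)
p=X[m];print(p.min(0),p.max(0)); t=p[p[:,2]>.046];print(t.mean(0),len(t))
p=X[(X[...,2]>.06)&(X[...,2]<.16)&(X[...,0]>.55)&(X[...,0]<.7)&(X[...,1]<-.1)&(X[...,1]>-.2)]
for a,b in((.56,.60),(.63,.67)):
    k=p[(p[:,0]>a)&(p[:,0]<b)];k=k[np.argsort(k[:,2])[:6]];print(k.round(3).tolist())
E
```

```text
t 16.78 [ 0.6186 -0.1495  0.0417] yang -0.0224 z [ 0.003 -0.001 -1.   ] j [-0.24  0.6   0.15  1.12  0.    1.36] F [ 0.2 -1.1 -0.5] w 0.0682 0.0
[ 0.59059416 -0.20663744  0.02004827] [ 0.6432065  -0.09258347  0.0571448 ]
[ 0.61671846 -0.15154797  0.04995145] 409
[[0.578, -0.153, 0.086], [0.577, -0.154, 0.09], [0.579, -0.161, 0.093], [0.584, -0.161, 0.094], [0.579, -0.16, 0.095], [0.574, -0.156, 0.096]]
[[0.652, -0.161, 0.091], [0.653, -0.155, 0.092], [0.652, -0.159, 0.092], [0.654, -0.162, 0.092], [0.656, -0.164, 0.094], [0.652, -0.154, 0.094]]
```

Call:
send_rows(steps="0.6 -0.001 0 -0.02 0 0 0; 0.6 0 0 -0.02 0 0 0; 0.6 0 0 -0.015 0 0 0; 0.6 0 0 -0.01 0 0 0; 0.6 0 0 0 0 0 0")

```text
clock: 17.25
eef_pos: [0.6138, -0.1466, -0.0263]
tool_rot: [0.714, 0.7, -0.001, -0.002]
ft_force: [-0.4, 0.6, 0.3]
grip_width: 0.0682
grasp_force: 0.0
```

Call:
send_rows(steps="0.6 0 0 -0.005 0 0 0; 0.6 0 0 0 0 0 0; 0.6 0 0 0 0 0 0; 0.6 0 0 0 0 0 0; 0.6 0 0 0 0 0 0")

```text
clock: 17.67
eef_pos: [0.6171, -0.1465, -0.0277]
tool_rot: [0.713, 0.701, 0.0, 0.001]
ft_force: [-0.1, 1.0, 0.3]
grip_width: 0.0685
grasp_force: 0.0
```

```bash
python3 o.py; python3 - <<'E'
from h import *
c=cam("side");f=c["frame"]
save("s7",cv2.resize(np.clip(f[210:320,260:410]*1.8,0,255).astype(np.uint8),(800,586),interpolation=cv2.INTER_CUBIC))
E
```

```text
t 17.67 [ 0.6171 -0.1465 -0.0277] yang -0.0179 z [ 0.002 -0.    -1.   ] j [-0.23  0.67  0.07  0.97 -0.    1.36] F [-0.1  1.   0.3] w 0.0685 0.0
```

View pics/s7.png

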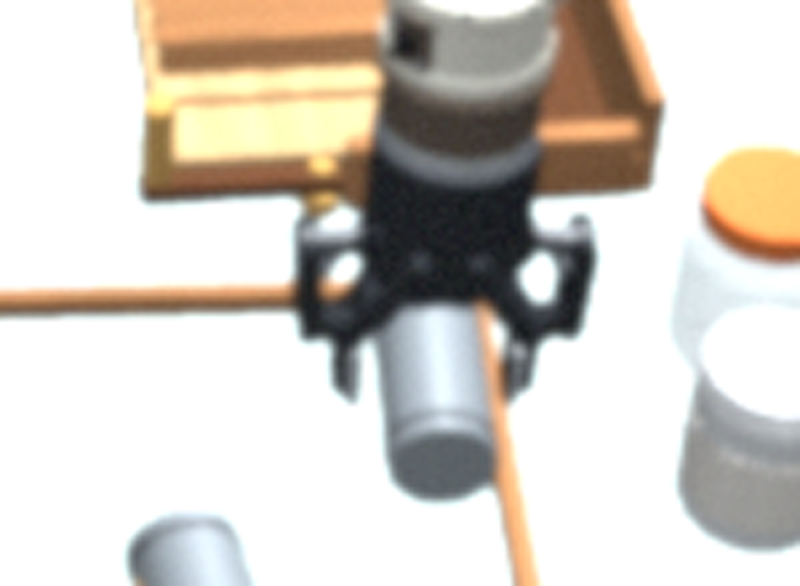

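The fingers straddle tin A at crop (345,380) and (515,380), with the far one just above the rim. Now I'll roll toward −x.

Call:
send_rows(steps="0.6 0 0 -0.003 0 0 0; 0.6 -0.003 0 0 0 0 0; 0.6 -0.003 0 0 0 0 0; 0.6 -0.003 0 0 0 0 0; 0.6 -0.003 0 0 0 0 0")

```text
clock: 18.13
eef_pos: [0.604, -0.1464, -0.0316]
tool_rot: [0.713, 0.701, 0.0, 0.0]
ft_force: [0.6, 0.2, 0.4]
grip_width: 0.0684
grasp_force: 0.3
```

Call:
send_rows(steps="0.6 -0.004 0 0 0 0 0; 0.6 -0.004 0 0 0 0 0; 0.6 -0.004 0 0 0 0 0; 0.6 -0.004 0 0 0 0 0; 0.6 -0.004 0 0 0 0 0")

```text
clock: 18.55
eef_pos: [0.5837, -0.1464, -0.0318]
tool_rot: [0.713, 0.701, -0.0, -0.0]
ft_force: [-0.3, -0.1, -0.2]
grip_width: 0.0685
grasp_force: 0.1
```

Call:
send_rows(steps="0.4 -0.004 0 0 0 0 0; 0.4 -0.004 0 0 0 0 0; 0.4 -0.004 0 0 0 0 0; 0.4 -0.004 0 0 0 0 0; 0.4 -0.004 0 0 0 0 0")

```text
clock: 18.97
eef_pos: [0.5637, -0.1463, -0.0318]
tool_rot: [0.713, 0.701, -0.0, -0.0]
ft_force: [-0.6, 0.9, 0.2]
grip_width: 0.0598
grasp_force: 0.0
```

Call:
send_rows(steps="0.35 -0.004 0 0 0 0 0; 0.35 -0.004 0 0 0 0 0; 0.35 -0.004 0 0 0 0 0; 0.35 -0.004 0 0 0 0 0; 0.35 -0.003 0 0 0 0 0")

```text
clock: 19.38
eef_pos: [0.5446, -0.1463, -0.0318]
tool_rot: [0.713, 0.701, -0.0, -0.0]
ft_force: [-0.2, 0.2, -0.1]
grip_width: 0.0577
grasp_force: 0.0
```

```bash
python3 o.py; python3 - <<'E'
from h import *
c=cam("side");X=cloud(c);T=cam("top");XT=cloud(T)
for x,nm in((X,"S"),(XT,"T")):
    m=(x[...,2]>.02)&(x[...,2]<.06)&(x[...,0]>.44)&(x[...,0]<.66)&(x[...,1]<-.18)&(x[...,1]>-.21)
    p=x[m];print(nm,p.min(0),p.max(0),len(p))
f=c["frame"].astype(int)
save("s8",cv2.resize(np.clip(f[210:320,240:390]*1.8,0,255).astype(np.uint8),(800,586),interpolation=cv2.INTER_CUBIC))
E
```

```text
t 19.38 [ 0.5446 -0.1463 -0.0318] yang -0.0181 z [-0.  0. -1.] j [-0.26  0.56 -0.15  0.87 -0.    1.33] F [-0.2  0.2 -0.1] w 0.0577 0.0
S [ 0.52046636 -0.20361558  0.02012902] [ 0.57045924 -0.1801952   0.05678867] 286Traceback (most recent call last):
  File "<stdin>", line 5, in <module>
    return umr_minimum(a, axis, None, out, keepdims, initial, where)
ValueError: zero-size array to reduction operation minimum which has no identity
```

```bash
cat > ms.py <<'E'
from h import *
import sys
from scipy.spatial.transform import Rotation as R
# mouth angle from side view: brass & dark pixels on tin; args: cx cy ang
cx,cy,ang=map(float,sys.argv[1:4])
n=np.array([np.cos(ang),np.sin(ang)]);ax=np.array([-n[1],n[0]])
for nm in sys.argv[4:] or ["side"]:
    c=cam(nm);X=cloud(c);f=c["frame"].astype(float)
    d=X[...,:2]-[cx,cy];a=d@n;b=d@ax;z=X[...,2]-.026
    on=(np.hypot(a,z)<.033)&(np.hypot(a,z)>.019)&(abs(b)<.056)&(X[...,2]>.008)
    br=on&((f[...,0]-f[...,2])>.2*f.mean(-1)+3)
    # angle from top toward +n
    th=np.degrees(np.arctan2(a,z))
    print(nm,"on",on.sum(),"brass",br.sum(),"th pct",np.percentile(th[br],[5,25,50,75,95]).round() if br.sum() else "","b",np.percentile(b[br],[5,50,95]).round(3) if br.sum() else "")
    if br.sum(): print(np.histogram(th[br],np.arange(-120,121,15))[0])
    # brightness profile of near part
    g=f.mean(-1)
    for lo,hi in((-.05,-.034),(-.03,-.016),(-.014,.014),(.016,.03)):
        k=on&(b>lo)&(b<hi); print("   b",lo,hi,[(int(t),int(g[k&(abs(th-t)<6)].mean()),int((f[...,0]-f[...,2])[k&(abs(th-t)<6)].mean())) for t in range(-84,90,12) if (k&(abs(th-t)<6)).sum()>2])
E
python3 ms.py .5455 -.15 -.018
```

```text
side on 556 brass 42 th pct [34. 40. 47. 52. 62.] b [-0.021 -0.002  0.028]
[ 0  0  0  0  0  0  0  0  0  0 19 20  3  0  0  0]
   b -0.05 -0.034 [(-84, 106, -10), (-72, 82, -9), (-60, 78, -8), (-48, 75, -9), (-36, 86, -10), (-24, 98, -10), (-12, 109, -11), (0, 113, -12), (12, 105, -12), (24, 101, -11), (36, 90, -10), (48, 93, -10), (60, 97, -10)]
   b -0.03 -0.016 [(-84, 124, -11), (-72, 91, -8), (-60, 82, -9), (-48, 91, -10), (-36, 104, -12), (-24, 117, -13), (-12, 133, -14), (0, 137, -15), (12, 131, -15), (24, 120, -7), (36, 103, 24), (48, 96, 28), (60, 92, 20), (72, 108, 0)]
   b -0.014 0.014 [(-84, 87, -8), (-72, 67, -7), (-60, 77, -9), (-48, 88, -10), (-36, 101, -12), (-24, 116, -13), (-12, 129, -14), (0, 138, -14), (12, 133, -14), (24, 124, -9), (36, 100, 22), (48, 79, 30), (60, 83, 10), (72, 73, -1), (84, 66, -3)]
   b 0.016 0.03 [(-36, 89, -10), (-12, 117, -13), (0, 121, -13), (12, 123, -13), (36, 91, 29), (48, 69, 35), (60, 72, 14)]
```

Tin A's mouth shows at about 40–60° from up, so it's rolling without slip. I'll continue about 25 mm.

Call:
send_rows(steps="0.35 -0.003 0 0 0 0 0; 0.35 -0.003 0 0 0 0 0; 0.35 -0.003 0 0 0 0 0; 0.35 -0.003 0 0 0 0 0; 0.35 -0.003 0 0 0 0 0")

```text
clock: 19.95
eef_pos: [0.5299, -0.1463, -0.0317]
tool_rot: [0.713, 0.701, -0.0, -0.0]
ft_force: [-0.9, -0.9, -0.3]
grip_width: 0.0577
grasp_force: 0.1
```

Call:
send_rows(steps="0.35 -0.003 0 0 0 0 0; 0.35 -0.003 0 0 0 0 0; 0.35 -0.002 0 0 0 0 0; 0.35 -0.001 0 0 0 0 0; 0.35 0 0 0 0 0 0")

```text
clock: 20.37
eef_pos: [0.521, -0.1464, -0.0317]
tool_rot: [0.713, 0.701, -0.0, -0.0]
ft_force: [-0.1, -0.3, -0.1]
grip_width: 0.0574
grasp_force: 0.0
```

Call:
send_rows(steps="0.35 0 0 0 0 0 0; 0.35 0 0 0 0 0 0; 0.35 0 0 0 0 0 0; 0.35 0 0 0 0 0 0; 0.35 0 0 0 0 0 0")

```text
clock: 20.78
eef_pos: [0.5214, -0.1463, -0.0317]
tool_rot: [0.713, 0.701, 0.0, 0.0]
ft_force: [-0.3, -0.4, -0.2]
grip_width: 0.0577
grasp_force: 0.0
```

```bash
python3 o.py; python3 - <<'E'
from h import *
c=cam("side");X=cloud(c)
m=(X[...,2]>.02)&(X[...,2]<.06)&(X[...,0]>.44)&(X[...,0]<.66)&(X[...,1]<-.18)&(X[...,1]>-.21)
p=X[m];print(p.min(0),p.max(0),len(p))
E
python3 ms.py .522 -.15 -.018
```

```text
t 20.78 [ 0.5214 -0.1463 -0.0317] yang -0.0179 z [ 0. -0. -1.] j [-0.27  0.52 -0.21  0.84  0.    1.32] F [-0.3 -0.4 -0.2] w 0.0577 0.0
[ 0.49368274 -0.2034636   0.0202341 ] [ 0.54341379 -0.18044053  0.05581042] 277
side on 558 brass 96 th pct [-16.  -7.   1.  11.  21.] b [-0.022 -0.003  0.018]
[ 0  0  0  0  0  0  6 37 37 16  0  0  0  0  0  0]
   b -0.05 -0.034 [(-84, 84, -8), (-72, 101, -9), (-60, 74, -8), (-48, 74, -8), (-36, 88, -10), (-24, 96, -11), (-12, 104, -11), (0, 107, -11), (12, 109, -12), (24, 99, -11), (36, 91, -10), (48, 88, -10), (60, 96, -10), (72, 90, -9)]
   b -0.03 -0.016 [(-72, 101, -10), (-60, 84, -9), (-48, 91, -11), (-36, 104, -12), (-24, 114, -7), (-12, 117, 25), (0, 115, 47), (12, 121, 41), (24, 122, 7), (36, 114, -11), (48, 105, -12)]
   b -0.014 0.014 [(-72, 81, -8), (-60, 79, -9), (-48, 90, -10), (-36, 101, -11), (-24, 112, 4), (-12, 94, 45), (0, 78, 48), (12, 87, 47), (24, 114, 23), (36, 115, -5), (48, 109, -12), (60, 105, -11), (72, 94, -9), (84, 80, -7)]
   b 0.016 0.03 [(-48, 72, -8), (-36, 94, -9), (-12, 78, 30), (0, 72, 43), (12, 83, 45), (24, 102, 14), (36, 106, -8), (48, 101, -11)]
```

```bash
cat > fit.py <<'E'
from h import *
import sys
from scipy.optimize import least_squares
def run(cx,cy,ang,cz=.026,nm="side",pr=True):
    c=cam(nm);X=cloud(c);f=c["frame"].astype(float)
    n=np.array([np.cos(ang),np.sin(ang)]);ax=np.array([-n[1],n[0]])
    d=X[...,:2]-[cx,cy];a=d@n;b=d@ax;z=X[...,2]-cz
    on=(np.hypot(a,z)<.034)&(np.hypot(a,z)>.018)&(abs(b)<.053)&(z>-.012)&(X[...,2]>.012)
    g=f.max(-1)>75
    k=on&g
    # x0 + slope*b, z0
    r=least_squares(lambda q:np.hypot(a[k]-q[0]-q[2]*b[k],z[k]-q[1])-.026,[0,0,0],loss="soft_l1",f_scale=.002).x
    a2=a-r[0]-r[2]*b;z2=z-r[1];th=np.degrees(np.arctan2(a2,z2))
    on=(abs(np.hypot(a2,z2)-.026)<.006)&(abs(b)<.053)&(z2>-.005)
    br=on&((f[...,0]-f[...,2])>.1*f.mean(-1))&(abs(b)<.036)
    ctr=np.array([cx,cy])+n*r[0]
    bb=np.percentile(b[on],[1,99])
    print(nm,"centre",ctr.round(4),"z %.4f"%(cz+r[1]),"nang %.3f"%(ang-r[2]),"b ends",bb.round(3),"brass",br.sum())
    if br.sum()>5:
        pc=np.percentile(th[br],[2,50,98]);print("  mouth th",pc.round(1),"mid of edges %.1f"%((pc[0]+pc[2])/2), "b",np.percentile(b[br],[2,98]).round(3))
if __name__=="__main__":
    cx,cy,ang=map(float,sys.argv[1:4]);cz=float(sys.argv[4]) if len(sys.argv)>4 else .026
    for nm in sys.argv[5:] or ["side"]: run(cx,cy,ang,cz,nm)
E
python3 fit.py .521 -.15 -.018;python3 fit.py .5045 -.2979 .18 .026 side top
```

```text
side centre [ 0.5201 -0.15  ] z 0.0258 nang -0.027 b ends [-0.052  0.026] brass 114
  mouth th [-15.3   5.1  29.4] mid of edges 7.1 b [-0.026  0.02 ]
side centre [ 0.5044 -0.2979] z 0.0258 nang 0.189 b ends [-0.052  0.051] brass 59
  mouth th [-74.3 -62.9 -53.1] mid of edges -63.7 b [-0.033  0.026]
top centre [ 0.5046 -0.2979] z 0.0262 nang 0.209 b ends [-0.053  0.01 ] brass 18
  mouth th [-82.4 -61.8 -49.2] mid of edges -65.8 b [-0.027  0.008]
```

A's mouth is about 6° off and needs 2.7 mm more. I'll nudge, recentre, and lift off.

Call:
send_rows(steps="0.35 -0.003 0 0 0 0 0; 0.35 -0.002 0 0 0 0 0; 0.35 -0.0015 0 0 0 0 0; 0.35 -0.0013 0 0 0 0 0; 0.35 0 0 0 0 0 0")

```text
clock: 21.45
eef_pos: [0.5129, -0.1463, -0.0317]
tool_rot: [0.713, 0.701, -0.0, -0.0]
ft_force: [0.2, 0.9, -0.1]
grip_width: 0.0582
grasp_force: 0.0
```

Call:
send_rows(steps="0.35 0.002 0 0 0 0 0; 0.35 0.0018 0 0 0 0 0; 0.35 0 0 0 0 0 0; 0.35 0 0 0 0 0 0; 0.35 0 0 0 0 0 0")

```text
clock: 21.87
eef_pos: [0.5174, -0.1463, -0.0317]
tool_rot: [0.713, 0.701, 0.0, 0.0]
ft_force: [-0.3, 0.6, -0.1]
grip_width: 0.0577
grasp_force: 0.0
```

```bash
python3 o.py; python3 fit.py .518 -.15 -.025;  python3 fit.py .518 -.15 -.025
```

```text
t 21.87 [ 0.5174 -0.1463 -0.0317] yang -0.0179 z [ 0. -0. -1.] j [-0.28  0.52 -0.22  0.83  0.    1.31] F [-0.3  0.6 -0.1] w 0.0577 0.0
side centre [ 0.5194 -0.15  ] z 0.0259 nang -0.026 b ends [-0.052  0.023] brass 117
  mouth th [-18.8   2.9  28.6] mid of edges 4.9 b [-0.027  0.021]
side centre [ 0.5194 -0.15  ] z 0.0259 nang -0.022 b ends [-0.052  0.023] brass 114
  mouth th [-18.3   3.9  29. ] mid of edges 5.3 b [-0.026  0.022]
```

Call:
send_rows(steps="0.6 0 0 0 0 0 0; 0.6 0 0 0 0 0 0; 0.6 0 0 0.03 0 0 0; 0.6 0 0 0.04 0 0 0; 0.6 0 0 0.01 0 0 0")

```text
clock: 22.38
eef_pos: [0.5206, -0.1473, 0.0534]
tool_rot: [0.713, 0.701, 0.002, 0.003]
ft_force: [1.3, 0.2, 0.5]
grip_width: 0.0681
grasp_force: 0.0
```

Call:
send_rows(steps="0.6 -0.003 -0.038 0 0 0 0.1; 0.6 -0.003 -0.038 0 0 0 0.1; 0.6 -0.003 -0.038 0 0 0 0.004; 0.6 -0.004 -0.037 0 0 0 0; 0.6 0 0 0 0 0 0")

```text
clock: 22.8
eef_pos: [0.5039, -0.3043, 0.0486]
tool_rot: [0.641, 0.767, -0.001, 0.002]
ft_force: [0.5, -0.2, 0.7]
grip_width: 0.0683
grasp_force: 0.0
```

Call:
send_rows(steps="0.6 0 0 0 0 0 0; 0.6 0 0 0 0 0 0; 0.6 0 0 0 0 0 0; 0.6 0 0 0 0 0 0; 0.6 0 0 0 0 0 0")

```text
clock: 23.22
eef_pos: [0.5046, -0.296, 0.0484]
tool_rot: [0.638, 0.77, 0.0, -0.0]
ft_force: [0.2, -0.2, -0.1]
grip_width: 0.0684
grasp_force: 0.0
```

```bash
python3 o.py; python3 fit.py .5045 -.298 .185; python3 fit.py .518 -.15 -.025 .026 side top
```

```text
t 23.22 [ 0.5046 -0.296   0.0484] yang 0.1881 z [-0.  0. -1.] j [-0.53  0.5   0.    1.07  0.    0.85] F [ 0.2 -0.2 -0.1] w 0.0684 0.0
side centre [ 0.5045 -0.298 ] z 0.0257 nang 0.193 b ends [-0.052  0.051] brass 59
  mouth th [-78.1 -63.5 -55.6] mid of edges -66.9 b [-0.031  0.028]
side centre [ 0.5086 -0.1498] z 0.0318 nang 0.182 b ends [-0.053 -0.042] brass 0
top centre [ 0.5194 -0.15  ] z 0.0266 nang -0.035 b ends [-0.047  0.052] brass 132
  mouth th [-19.6   3.4  32.2] mid of edges 6.3 b [-0.025  0.036]
```

Call:
send_rows(steps="0.6 0 -0.002 -0.03 0 0 0; 0.6 0 0 -0.025 0 0 0; 0.6 0 0 -0.015 0 0 0; 0.6 0 0 -0.01 0 0 0; 0.6 0 0 -0.004 0 0 0")

```text
clock: 23.78
eef_pos: [0.5033, -0.2984, -0.0374]
tool_rot: [0.638, 0.77, -0.0, -0.001]
ft_force: [0.6, 1.2, 0.0]
grip_width: 0.0682
grasp_force: 0.0
```

Call:
send_rows(steps="0.6 0 0 0 0 0 0; 0.5 0.003 0.0006 0 0 0 0; 0.5 0.003 0.0006 0 0 0 0; 0.5 0.003 0.0006 0 0 0 0; 0.5 0.003 0.0006 0 0 0 0")

```text
clock: 24.2
eef_pos: [0.5177, -0.2974, -0.0345]
tool_rot: [0.638, 0.77, 0.0, 0.001]
ft_force: [-0.0, -0.4, 0.0]
grip_width: 0.0643
grasp_force: 0.0
```

Call:
send_rows(steps="0.4 0.003 0.0006 0 0 0 0; 0.35 0.003 0.0006 0 0 0 0; 0.35 0.003 0.0006 0 0 0 0; 0.35 0.003 0.0006 0 0 0 0; 0.35 0.003 0.0006 0 0 0 0")

```text
clock: 24.62
eef_pos: [0.5317, -0.2939, -0.0357]
tool_rot: [0.638, 0.77, 0.0, -0.0]
ft_force: [0.5, 0.3, -0.2]
grip_width: 0.0577
grasp_force: 0.0
```

Call:
send_rows(steps="0.35 0.003 0.0006 0 0 0 0; 0.35 0.003 0.0006 0 0 0 0; 0.35 0.003 0.0006 0 0 0 0; 0.35 0.001 0.0002 0 0 0 0; 0.35 0 0 0 0 0 0")

```text
clock: 25.03
eef_pos: [0.5417, -0.2919, -0.0357]
tool_rot: [0.638, 0.77, 0.0, 0.0]
ft_force: [-0.5, -0.1, 0.5]
grip_width: 0.0574
grasp_force: 0.0
```

```bash
python3 o.py; python3 fit.py .535 -.292 .188;python3 fit.py .535 -.292 .188
```

```text
t 25.03 [ 0.5417 -0.2919 -0.0357] yang 0.1863 z [ 0. -0. -1.] j [-0.49  0.64  0.    0.93  0.    0.89] F [-0.5 -0.1  0.5] w 0.0574 0.0
side centre [ 0.5419 -0.2907] z 0.0261 nang 0.198 b ends [-0.052  0.012] brass 129
  mouth th [-19.9   1.4  28.9] mid of edges 4.5 b [-0.031  0.007]
side centre [ 0.5426 -0.2905] z 0.0260 nang 0.199 b ends [-0.053  0.01 ] brass 126
  mouth th [-16.4   4.4  30.3] mid of edges 7.0 b [-0.032  0.006]
```

B's mouth is near up. I'll lift off and check both from above with an enlarged picture.

Call:
send_rows(steps="0.6 0 0 0 0 0 0; 0.6 0 0 0 0 0 0; 0.6 0 0 0.03 0 0 0; 0.6 0 0 0.04 0 0 0; 0.6 0 0 0.02 0 0 0")

```text
clock: 25.55
eef_pos: [0.5427, -0.2928, 0.058]
tool_rot: [0.638, 0.77, 0.0, 0.002]
ft_force: [1.2, -0.7, 0.4]
grip_width: 0.0685
grasp_force: 0.0
```

Call:
send_rows(steps="0.6 -0.01 0.04 0 0 0 -0.1; 0.6 -0.01 0.04 0 0 0 -0.1; 0.6 -0.01 0.04 0 0 0 -0.02; 0.6 -0.01 0.04 0 0 0 0; 0.6 -0.01 0.04 0 0 0 0")

```text
clock: 25.97
eef_pos: [0.4905, -0.0906, 0.0545]
tool_rot: [0.719, 0.695, 0.0, 0.0]
ft_force: [0.1, 1.0, 1.1]
grip_width: 0.0684
grasp_force: 0.0
```

Call:
send_rows(steps="0.6 -0.01 0.04 0 0 0 0; 0.6 -0.01 0.04 0 0 0 0; 0.6 0 0.04 0 0 0 0; 0.6 0 0.04 0 0 0 0; 0.6 0 0 0 0 0 0")

```text
clock: 26.38
eef_pos: [0.4713, 0.0745, 0.0549]
tool_rot: [0.716, 0.698, 0.002, -0.001]
ft_force: [-0.4, -0.7, 0.5]
grip_width: 0.0684
grasp_force: 0.0
```

```bash
python3 o.py; python3 tins.py | grep c;  python3 fit.py .5194 -.15 -.03 .026 side top;  python3 fit.py .542 -.2907 .195 .026 side top; python3 - <<'E'
from h import *
c=cam("side");T=cam("top")
a=cv2.resize(np.clip(T["frame"][180:220,320:410]*1.6,0,255).astype(np.uint8),(800,355),interpolation=cv2.INTER_CUBIC)
b=cv2.resize(np.clip(c["frame"][255:345,270:350]*1.4,0,255).astype(np.uint8),(213,240),interpolation=cv2.INTER_CUBIC)
o=np.zeros((600,800,3),np.uint8);o[:355]=a;o[355:595,:213]=b;save("c9",o)
E
```

```text
t 26.38 [0.4713 0.0745 0.0549] yang -0.0252 z [ 0.002  0.003 -1.   ] j [ 0.15  0.3  -0.29  0.97  0.    1.75] F [-0.4 -0.7  0.5] w 0.0684 0.0
c [ 0.5426 -0.2887] [ 0.5429 -0.2906] nang 0.186 [0.051 0.113] 552
c [ 0.5196 -0.1439] [ 0.5191 -0.1451] nang -0.035 [0.051 0.109] 524
side centre [ 0.5196 -0.15  ] z 0.0258 nang -0.028 b ends [-0.052  0.051] brass 147
  mouth th [-18.7   2.5  27.3] mid of edges 4.3 b [-0.025  0.034]
top centre [ 0.5197 -0.15  ] z 0.0264 nang -0.028 b ends [-0.047  0.052] brass 129
  mouth th [-21.7   1.5  29. ] mid of edges 3.7 b [-0.024  0.035]
side centre [ 0.543  -0.2905] z 0.0261 nang 0.196 b ends [-0.052  0.052] brass 201
  mouth th [-19.2   1.5  27. ] mid of edges 3.9 b [-0.031  0.032]
top centre [ 0.5434 -0.2904] z 0.0265 nang 0.195 b ends [-0.051  0.052] brass 134
  mouth th [-23.4   0.2  26.8] mid of edges 1.7 b [-0.032  0.033]
```

View pics/c9.png

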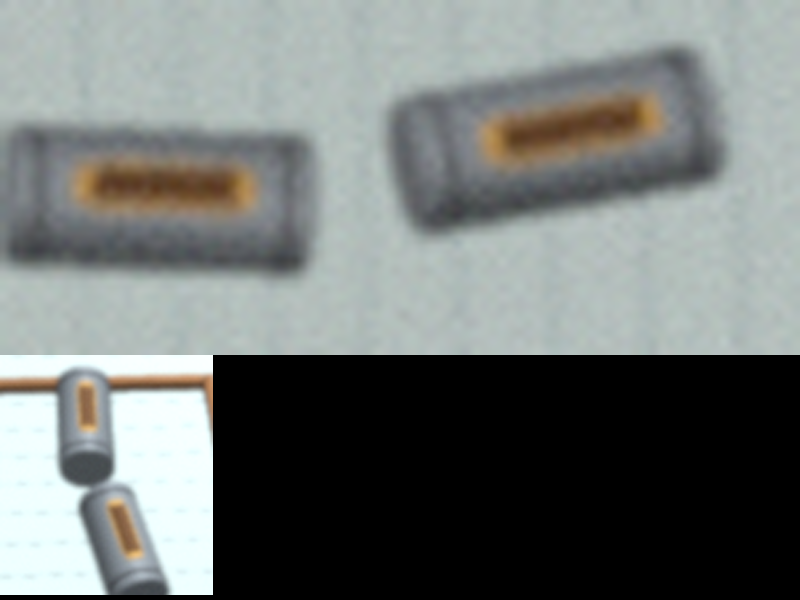

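Both mouths are up within a few degrees: A at (165,187) and B at (570,130). I'll pin down the cradle geometry and go and grip A.

```bash
python3 - <<'E'
from h import *
T=dict(np.load("top0.npz"));X=cloud(T);f=T["frame"].astype(float).mean(-1)
yaw=.05;n=np.array([np.cos(yaw),np.sin(yaw)]);a=np.array([-n[1],n[0]])
d=X[...,:2]-[.569,.1828];x=d@n;y=d@a
for v0 in np.arange(-.19,.19,.01):
    k=(x>.04)&(x<.12)&(abs(y-v0)<.005)&(X[...,2]>0)&(X[...,2]<.06);print("y %.2f z %.4f I %.0f n%d"%(v0,X[k][:,2].mean(),f[k].mean(),k.sum()),end=" | ")
print()
for v0 in np.arange(0,.19,.005):
    k=(abs(x-v0)<.0025)&(abs(y)<.15)&(abs(y)>.02)&(X[...,2]>-.01)&(X[...,2]<.08);print("x %.3f z %.4f I %.0f"%(v0,X[k][:,2].mean(),f[k].mean()),end=" | ")
E
```

```text
y -0.19 z 0.0025 I 111 n37 | y -0.18 z 0.0426 I 74 n65 | y -0.17 z 0.0298 I 67 n76 | y -0.16 z 0.0210 I 88 n74 | y -0.15 z 0.0153 I 89 n71 | y -0.14 z 0.0146 I 89 n71 | y -0.13 z 0.0153 I 85 n69 | y -0.12 z 0.0284 I 63 n71 | y -0.11 z 0.0189 I 75 n69 | y -0.10 z 0.0146 I 90 n73 | y -0.09 z 0.0179 I 71 n74 | y -0.08 z 0.0281 I 44 n74 | y -0.07 z 0.0290 I 64 n71 | y -0.06 z 0.0287 I 64 n70 | y -0.05 z 0.0291 I 62 n75 | y -0.04 z 0.0284 I 64 n69 | y -0.03 z 0.0287 I 64 n72 | y -0.02 z 0.0288 I 60 n72 | y -0.01 z 0.0194 I 74 n60 | y 0.00 z 0.0149 I 88 n73 | y 0.01 z 0.0178 I 69 n80 | y 0.02 z 0.0275 I 43 n78 | y 0.03 z 0.0292 I 64 n70 | y 0.04 z 0.0284 I 64 n68 | y 0.05 z 0.0289 I 62 n73 | y 0.06 z 0.0284 I 64 n73 | y 0.07 z 0.0286 I 64 n72 | y 0.08 z 0.0290 I 60 n66 | y 0.09 z 0.0190 I 75 n54 | y 0.10 z 0.0153 I 88 n69 | y 0.11 z 0.0185 I 69 n91 | y 0.12 z 0.0279 I 44 n76 | y 0.13 z 0.0190 I 79 n46 | y 0.14 z 0.0149 I 88 n72 | y 0.15 z 0.0150 I 88 n71 | y 0.16 z 0.0195 I 79 n93 | y 0.17 z 0.0310 I 59 n92 | y 0.18 z 0.0425 I 72 n72 | 
x 0.000 z 0.0095 I 98 | x 0.005 z 0.0059 I 103 | x 0.
[... 243 characters left out ...]
0 z 0.0236 I 69 | x 0.065 z 0.0237 I 69 | x 0.070 z 0.0238 I 69 | x 0.075 z 0.0236 I 68 | x 0.080 z 0.0236 I 69 | x 0.085 z 0.0237 I 67 | x 0.090 z 0.0229 I 68 | x 0.095 z 0.0238 I 68 | x 0.100 z 0.0242 I 70 | x 0.105 z 0.0239 I 69 | x 0.110 z 0.0235 I 69 | x 0.115 z 0.0250 I 68 | x 0.120 z 0.0231 I 70 | x 0.125 z 0.0236 I 71 | x 0.130 z 0.0240 I 69 | x 0.135 z 0.0234 I 71 | x 0.140 z 0.0237 I 70 | x 0.145 z 0.0235 I 71 | x 0.150 z 0.0240 I 68 | x 0.155 z 0.0293 I 59 | x 0.160 z 0.0405 I 76 | x 0.165 z 0.0530 I 46 | x 0.170 z 0.0654 I 63 | x 0.175 z 0.0651 I 79 | x 0.180 z 0.0599 I 87 | x 0.185 z nan I nan | <stdin>:9: RuntimeWarning: Mean of empty slice.
  ret = ret.dtype.type(ret / rcount)
```

Call:
send_rows(steps="0.6 0.0079 -0.0368 0 0 0 0; 0.6 0.0079 -0.0368 0 0 0 0; 0.6 0.0079 -0.0368 0 0 0 0; 0.6 0.0079 -0.0368 0 0 0 0; 0.6 0.0079 -0.0368 0 0 0 0")

```text
clock: 27.2
eef_pos: [0.5106, -0.1188, 0.0543]
tool_rot: [0.72, 0.694, 0.0, 0.0]
ft_force: [0.6, 0.5, -0.6]
grip_width: 0.0682
grasp_force: 0.0
```

Call:
send_rows(steps="0.6 0.0079 -0.0368 0 0 0 0; 0.6 0 0 0 0 0 0; 0.6 0 0 0 0 0 0; 0.6 0 0 0 0 0 0; 0.6 0 0 0 0 0 0")

```text
clock: 27.62
eef_pos: [0.5179, -0.1522, 0.054]
tool_rot: [0.719, 0.695, -0.0, -0.001]
ft_force: [0.8, 0.8, -0.1]
grip_width: 0.0683
grasp_force: 0.0
```

```bash
python3 o.py; python3 fit.py .5194 -.15 -.03 
```

```text
t 27.62 [ 0.5179 -0.1522  0.054 ] yang -0.0338 z [-0.001  0.001 -1.   ] j [-0.29  0.42 -0.12  1.03  0.    1.32] F [ 0.8  0.8 -0.1] w 0.0683 0.0
side centre [ 0.5195 -0.15  ] z 0.0259 nang -0.027 b ends [-0.051  0.052] brass 148
  mouth th [-18.3   3.4  28.2] mid of edges 4.9 b [-0.026  0.034]
```

Call:
send_rows(steps="0.6 0 0.004 -0.03 0 0 0; 0.6 0 0 -0.025 0 0 0; 0.6 0 0 -0.015 0 0 0; 0.6 0 0 -0.01 0 0 0; 0.6 0 0 -0.005 0 0 0")

```text
clock: 28.08
eef_pos: [0.5176, -0.1473, -0.0321]
tool_rot: [0.718, 0.696, -0.001, -0.001]
ft_force: [0.2, 0.6, 0.3]
grip_width: 0.0684
grasp_force: 0.0
```

Call:
send_rows(steps="0.6 0 0 0 0 0 0; 0.6 0 0 0 0 0 0; 0.4 0 0 0 0 0 0; 0.3 0 0 0 0 0 0; 0.25 0 0 0 0 0 0")

```text
clock: 28.5
eef_pos: [0.5196, -0.149, -0.0297]
tool_rot: [0.719, 0.695, 0.0, 0.001]
ft_force: [0.3, 0.7, -0.6]
grip_width: 0.0536
grasp_force: 0.0
```

Call:
send_rows(steps="0.2 0 0 0 0 0 0; 0.15 0 0 0 0 0 0; 0.1 0 0 0 0 0 0; -0.3 0 0 0 0 0 0; -0.3 0 0 0 0 0 0")

```text
clock: 28.92
eef_pos: [0.5196, -0.149, -0.0294]
tool_rot: [0.719, 0.695, 0.001, 0.001]
ft_force: [-1.0, 0.9, 6.0]
grip_width: 0.0503
grasp_force: 61.3
```

Call:
send_rows(steps="-1 0 0 0 0 0 0; -1 0 0 0 0 0 0; -1 0 0 0 0 0 0; -1 0 0 0.01 0 0 0; -1 0 0 0.02 0 0 0")

```text
clock: 29.33
eef_pos: [0.5158, -0.148, -0.0025]
tool_rot: [0.719, 0.695, -0.002, -0.003]
ft_force: [-1.3, 0.5, -1.8]
grip_width: 0.0503
grasp_force: 62.9
```

```bash
python3 o.py; python3 fit.py .518 -.15 -.03 .056
```

```text
t 29.33 [ 0.5158 -0.148  -0.0025] yang -0.0342 z [-0.006  0.002 -1.   ] j [-0.28  0.48 -0.19  0.91 -0.    1.33] F [-1.3  0.5 -1.8] w 0.0503 62.8858208656311
side centre [ 0.5158 -0.1499] z 0.0528 nang -0.023 b ends [-0.05   0.024] brass 118
  mouth th [-18.5   3.9  31.2] mid of edges 6.4 b [-0.026  0.022]
```

A is gripped and lifted. I'll carry it to cradle 1, turning it along the rack.

Call:
send_rows(steps="-1 0 0 0.03 0 0 0; -1 0 0 0.03 0 0 0; -1 0 0 0.02 0 0 0; -1 0.003 0.016 0 0 0 0.11; -1 0.003 0.016 0 0 0 0.11")

```text
clock: 29.8
eef_pos: [0.5263, -0.1175, 0.0814]
tool_rot: [0.637, 0.771, 0.001, 0.002]
ft_force: [-0.3, 1.1, -2.8]
grip_width: 0.0503
grasp_force: 63.7
```

Call:
send_rows(steps="-1 0.003 0.016 0 0 0 0.11; -1 0.003 0.016 0 0 0 0.11; -1 0.003 0.016 0 0 0 0.11; -1 0.003 0.016 0 0 0 0.11; -1 0.003 0.016 0 0 0 0.11")

```text
clock: 30.22
eef_pos: [0.5395, -0.036, 0.0791]
tool_rot: [0.403, 0.915, -0.0, -0.0]
ft_force: [-0.6, -0.1, -2.6]
grip_width: 0.0501
grasp_force: 63.5
```

Call:
send_rows(steps="-1 0.003 0.016 0 0 0 0.11; -1 0.003 0.016 0 0 0 0.11; -1 0.003 0.016 0 0 0 0.11; -1 0.003 0.016 0 0 0 0.11; -1 0.003 0.016 0 0 0 0.11")

```text
clock: 30.63
eef_pos: [0.5545, 0.0439, 0.079]
tool_rot: [0.139, 0.99, -0.0, -0.0]
ft_force: [0.2, 0.2, -2.7]
grip_width: 0.0507
grasp_force: 63.5
```

Call:
send_rows(steps="-1 0.003 0.016 0 0 0 0.11; -1 0.003 0.016 0 0 0 0.11; -1 0.003 0.008 0 0 0 0.11; -1 0 0 0 0 0 0; -1 0 0 0 0 0 0")

```text
clock: 31.05
eef_pos: [0.5634, 0.0833, 0.0789]
tool_rot: [-0.022, 1.0, -0.0, -0.0]
ft_force: [0.6, -0.0, -2.3]
grip_width: 0.0503
grasp_force: 63.5
```

```bash
python3 o.py; python3 fit.py .564 .083 1.62 .105 side top
```

```text
t 31.05 [0.5634 0.0833 0.0789] yang 1.6140 z [-0.001 -0.001 -1.   ] j [ 0.15  0.45 -0.    1.12 -0.    0.1 ] F [ 0.6 -0.  -2.3] w 0.0503 63.4980833530426
side centre [0.5642 0.0783] z 0.1377 nang 1.606 b ends [-0.047  0.053] brass 38
  mouth th [-14.4   2.   29.8] mid of edges 7.7 b [-0.025  0.035]Traceback (most recent call last):
  File "fit.py", line 23, in <module>
    for nm in sys.argv[5:] or ["side"]: run(cx,cy,ang,cz,nm)
                                        ~~~^^^^^^^^^^^^^^^^^
  File "fit.py", line 17, in run
    bb=np.percentile(b[on],[1,99])
    return _quantile_unchecked(
        a, q, axis, out, overwrite_input, method, keepdims, weights)
    return _ureduce(a,
                    func=_quantile_ureduce_func,
    ...<5 lines>...
                    overwrite_input=overwrite_input,
                    method=method)
    r = func(a, **kwargs)
    result = _quantile(arr,
                       quantiles=q,
    ...<2 lines>...
                       out=out,
                       weights=wgt)
    slices_having_nans = np.isnan(arr[-1, ...])
                                  ~~~^^^^^^^^^
IndexError: index -1 is out of bounds for axis 0 with size 0
```

Call:
send_rows(steps="-1 0.001 0 -0.02 0 0 0; -1 0.001 0 -0.02 0 0 0; -1 0.001 0.001 -0.02 0.02 0 0; -1 0 0.001 -0.01 0.02 0 0; -1 0 0 -0.006 0 0 0")

```text
clock: 31.57
eef_pos: [0.565, 0.0834, 0.0013]
tool_rot: [-0.021, 1.0, 0.02, -0.001]
ft_force: [-1.2, -0.2, -2.2]
grip_width: 0.0502
grasp_force: 63.6
```

Call:
send_rows(steps="-1 0 0 -0.003 0 0 0; -1 0 0 -0.002 0 0 0; -1 0 0 -0.002 0 0 0; -1 0 0 0 0 0 0; -1 0 0 0 0 0 0")

```text
clock: 31.98
eef_pos: [0.5673, 0.0854, -0.003]
tool_rot: [-0.023, 1.0, 0.02, 0.001]
ft_force: [-0.5, 0.7, -2.3]
grip_width: 0.0506
grasp_force: 63.6
```

```bash
python3 o.py; python3 fit.py .564 .083 1.62 .05 side
```

```text
t 31.98 [ 0.5673  0.0854 -0.003 ] yang 1.6162 z [ 0.001  0.04  -0.999] j [ 0.13  0.53 -0.1   0.93  0.04  0.08] F [-0.5  0.7 -2.3] w 0.0506 63.552024364471436
side centre [0.5641 0.0811] z 0.0517 nang 1.622 b ends [-0.05   0.052] brass 43
  mouth th [-20.   -6.6  41.4] mid of edges 10.7 b [0.008 0.035]
```

Call:
send_rows(steps="-1 0 0 -0.002 0 0 0; -1 0 0 -0.002 0 0 0; -1 0 0 -0.001 0 0 0; -1 0 0 0 0 0 0; -1 0 0 0 0 0 0")

```text
clock: 32.45
eef_pos: [0.5665, 0.0853, -0.0088]
tool_rot: [-0.023, 1.0, 0.02, 0.0]
ft_force: [0.1, -0.2, -1.3]
grip_width: 0.0503
grasp_force: 63.6
```

Call:
send_rows(steps="-1 0 0 -0.001 0 0 0; -1 0 0 -0.001 0 0 0; -1 0 0 0 0 0 0; -1 0 0 0 0 0 0; -1 0 0 0 0 0 0")

```text
clock: 32.87
eef_pos: [0.567, 0.0854, -0.0102]
tool_rot: [-0.023, 1.0, 0.02, 0.001]
ft_force: [-0.8, 0.8, 1.3]
grip_width: 0.0502
grasp_force: 64.0
```

```bash
python3 o.py
```

```text
t 32.87 [ 0.567   0.0854 -0.0102] yang 1.6161 z [ 0.001  0.04  -0.999] j [ 0.13  0.54 -0.11  0.91  0.04  0.08] F [-0.8  0.8  1.3] w 0.0502 63.96368622779846
```

Call:
send_rows(steps="-1 0 0 -0.001 0 0 0; -1 0 0 0 0 0 0; 0.2 0 0 0 0 0 0; 0.2 0 0 0 0 0 0; 0.4 0 0 0 0 0 0")

```text
clock: 33.28
eef_pos: [0.5673, 0.0853, -0.0113]
tool_rot: [-0.023, 1.0, 0.02, 0.001]
ft_force: [0.6, -0.1, 0.4]
grip_width: 0.0597
grasp_force: 0.0
```

Call:
send_rows(steps="0.4 0 0 0 0 0 0; 0.4 0 0 0 0 0 0; 0.4 0 0 0.01 0 0 0; 0.4 0 0 0.02 0 0 0; 0.4 0 0 0.03 0 0 0")

```text
clock: 33.7
eef_pos: [0.5639, 0.0849, 0.0465]
tool_rot: [-0.023, 1.0, 0.02, -0.003]
ft_force: [0.2, 0.6, 0.1]
grip_width: 0.0597
grasp_force: 0.0
```

Call:
send_rows(steps="0.6 0 0 0.02 -0.04 0 -0.11; 0.6 -0.01 -0.04 0 0 0 -0.11; 0.6 -0.01 -0.04 0 0 0 -0.11; 0.6 -0.01 -0.04 0 0 0 -0.11; 0.6 -0.01 -0.04 0 0 0 -0.11")

```text
clock: 34.12
eef_pos: [0.5264, -0.0757, 0.0692]
tool_rot: [0.251, 0.968, -0.0, 0.002]
ft_force: [0.5, -1.3, 0.7]
grip_width: 0.0679
grasp_force: 0.0
```

```bash
python3 o.py; python3 fit.py .565 .083 1.62 .045 side top; python3 fit.py .543 -.2904 .195 .026 side top; python3 tins.py | grep c
```

```text
t 34.12 [ 0.5264 -0.0757  0.0692] yang 1.0626 z [ 0.003 -0.001 -1.   ] j [-0.14  0.39 -0.13  1.05 -0.    0.37] F [ 0.5 -1.3  0.7] w 0.0679 0.0
side centre [0.565  0.0828] z 0.0445 nang 1.572 b ends [-0.05   0.036] brass 28
  mouth th [-20.9  -6.6  13.3] mid of edges -3.8 b [-0.029 -0.009]
top centre [0.565  0.0828] z 0.0455 nang 1.623 b ends [-0.051  0.052] brass 156
  mouth th [-79.5  -2.9  76.4] mid of edges -1.6 b [-0.031  0.034]
side centre [ 0.5428 -0.2904] z 0.0260 nang 0.190 b ends [-0.052  0.052] brass 199
  mouth th [-18.7   1.2  27.3] mid of edges 4.3 b [-0.03   0.031]
top centre [ 0.543  -0.2904] z 0.0265 nang 0.189 b ends [-0.052  0.052] brass 136
  mouth th [-21.3   1.8  27.6] mid of edges 3.1 b [-0.031  0.033]
c [ 0.5426 -0.2885] [ 0.5426 -0.2906] nang 0.185 [0.051 0.111] 553
```

A is seated (centre at z 0.0455, mouth within about 3°). Now tin B.

Call:
send_rows(steps="0.6 0.002 -0.0268 -0.01 0 0 -0.109; 0.6 0.002 -0.0268 0 0 0 -0.109; 0.6 0.002 -0.0268 0 0 0 -0.109; 0.6 0.002 -0.0268 0 0 0 -0.109; 0.6 0.002 -0.0268 0 0 0 -0.109")

```text
clock: 34.83
eef_pos: [0.5377, -0.208, 0.0582]
tool_rot: [0.502, 0.865, -0.0, 0.001]
ft_force: [0.0, -0.2, -0.2]
grip_width: 0.0686
grasp_force: 0.0
```

Call:
send_rows(steps="0.6 0.002 -0.0268 0 0 0 -0.109; 0.6 0.002 -0.0268 0 0 0 -0.109; 0.6 0.002 -0.0268 0 0 0 -0.109; 0.6 0 0 0 0 0 0; 0.6 0 0 0 0 0 0")

```text
clock: 35.25
eef_pos: [0.5435, -0.2889, 0.0579]
tool_rot: [0.635, 0.773, -0.001, 0.001]
ft_force: [0.5, 0.5, 0.3]
grip_width: 0.0682
grasp_force: 0.0
```

```bash
python3 o.py; python3 fit.py .543 -.2904 .19 
```

```text
t 35.25 [ 0.5435 -0.2889  0.0579] yang 0.1955 z [ 0.    -0.002 -1.   ] j [-0.49  0.55  0.11  1.13 -0.    0.89] F [0.5 0.5 0.3] w 0.0682 0.0
side centre [ 0.5429 -0.2904] z 0.0260 nang 0.194 b ends [-0.052  0.05 ] brass 199
  mouth th [-19.    1.5  28.5] mid of edges 4.8 b [-0.031  0.032]
```

Call:
send_rows(steps="0.6 -0.001 -0.001 -0.03 0 0 0; 0.6 0 0 -0.025 0 0 0; 0.6 0 0 -0.015 0 0 0; 0.6 0 0 -0.01 0 0 0; 0.6 0 0 -0.008 0 0 0")

```text
clock: 35.72
eef_pos: [0.5416, -0.288, -0.0309]
tool_rot: [0.634, 0.773, -0.001, -0.0]
ft_force: [-0.5, -0.2, -0.2]
grip_width: 0.0685
grasp_force: 0.0
```

Call:
send_rows(steps="0.6 0 0 0 0 0 0; 0.5 0 0 0 0 0 0; 0.4 0 0 0 0 0 0; 0.3 0 0 0 0 0 0; 0.25 0 0 0 0 0 0")

```text
clock: 36.13
eef_pos: [0.5426, -0.2906, -0.0285]
tool_rot: [0.635, 0.772, -0.0, 0.002]
ft_force: [0.2, -0.1, -0.2]
grip_width: 0.0534
grasp_force: 0.0
```

Call:
send_rows(steps="0.2 0 0 0 0 0 0; 0.15 0 0 0 0 0 0; 0.1 0 0 0 0 0 0; -0.3 0 0 0 0 0 0; -0.3 0 0 0 0 0 0")

```text
clock: 36.55
eef_pos: [0.5428, -0.2906, -0.0281]
tool_rot: [0.635, 0.772, -0.0, 0.002]
ft_force: [-1.1, 0.8, 4.6]
grip_width: 0.0503
grasp_force: 61.4
```

Call:
send_rows(steps="-1 0 0 0 0 0 0; -1 0 0 0 0 0 0; -1 0 0 0 0 0 0; -1 0 0 0.01 0 0 0; -1 0 0 0.02 0 0 0")

```text
clock: 36.97
eef_pos: [0.5388, -0.2888, -0.002]
tool_rot: [0.635, 0.772, -0.001, -0.003]
ft_force: [0.0, 0.3, -3.3]
grip_width: 0.0504
grasp_force: 62.8
```

```bash
python3 o.py; python3 fit.py .541 -.29 .19 .053
```

```text
t 36.97 [ 0.5388 -0.2888 -0.002 ] yang 0.1938 z [-0.006  0.001 -1.   ] j [-0.49  0.6   0.03  1.   -0.    0.89] F [ 0.   0.3 -3.3] w 0.0504 62.75576949119568
side centre [ 0.5391 -0.2904] z 0.0520 nang 0.192 b ends [-0.052  0.046] brass 148
  mouth th [-19.7   1.5  26.2] mid of edges 3.3 b [-0.03   0.015]
```

Call:
send_rows(steps="-1 0 0 0.03 0 0 0; -1 0 0 0.03 0 0 0; -1 0 0 0.02 0 0 0; -1 0.001 0.036 0 0 0 0.09; -1 0.001 0.036 0 0 0 0.09")

```text
clock: 37.43
eef_pos: [0.5452, -0.22, 0.0825]
tool_rot: [0.563, 0.826, -0.0, 0.004]
ft_force: [0.5, 0.7, -3.1]
grip_width: 0.0504
grasp_force: 63.3
```

Call:
send_rows(steps="-1 0.001 0.036 0 0 0 0.09; -1 0.001 0.036 0 0 0 0.09; -1 0.001 0.036 0 0 0 0.09; -1 0.001 0.036 0 0 0 0.09; -1 0.001 0.036 0 0 0 0.09")

```text
clock: 37.85
eef_pos: [0.5483, -0.0367, 0.0803]
tool_rot: [0.363, 0.932, -0.0, 0.001]
ft_force: [1.0, -0.1, -2.3]
grip_width: 0.0502
grasp_force: 63.2
```

Call:
send_rows(steps="-1 0.001 0.036 0 0 0 0.09; -1 0.001 0.036 0 0 0 0.09; -1 0.001 0.036 0 0 0 0.09; -1 0.001 0.036 0 0 0 0.09; -1 0.001 0.036 0 0 0 0.09")

```text
clock: 38.27
eef_pos: [0.5534, 0.1434, 0.0803]
tool_rot: [0.146, 0.989, -0.0, 0.001]
ft_force: [0.5, 0.2, -2.1]
grip_width: 0.0504
grasp_force: 63.1
```

Call:
send_rows(steps="-1 0.001 0.036 0 0 0 0.09; -1 0.001 0.036 0 0 0 0.09; -1 0 0.03 0 0 0 0.09; -1 0 0.003 0 0 0 0; -1 0 0 0 0 0 0")

```text
clock: 38.68
eef_pos: [0.5552, 0.2489, 0.0799]
tool_rot: [0.012, 1.0, -0.0, 0.001]
ft_force: [-0.6, 1.2, -2.3]
grip_width: 0.0503
grasp_force: 63.2
```

```bash
python3 o.py; python3 fit.py .555 .282 1.62 .132 side
```

```text
t 38.68 [0.5552 0.2489 0.0799] yang 1.5471 z [ 0.002 -0.    -1.   ] j [ 0.42  0.52  0.12  1.17 -0.    0.45] F [-0.6  1.2 -2.3] w 0.0503 63.19133520126343
side centre [0.557  0.2404] z 0.1745 nang 1.621 b ends [-0.01   0.021] brass 0
```

Call:
send_rows(steps="-1 0 0.011 0 0 0 0.025; -1 0 0.011 0 0 0 0.024; -1 0 0.011 0 0 0 0.024; -1 0 0.001 0 0.02 0 0; -1 0 0 0 0 0 0")

```text
clock: 39.15
eef_pos: [0.5558, 0.2809, 0.0803]
tool_rot: [-0.023, 1.0, 0.01, 0.001]
ft_force: [-0.8, 0.4, -2.5]
grip_width: 0.05
grasp_force: 63.3
```

Call:
send_rows(steps="-1 0 0 -0.02 0 0 0; -1 0 0 -0.02 0 0 0; -1 0 0 -0.01 0 0 0; -1 0 0 0 0 0 0; -1 0 0 0 0 0 0")

```text
clock: 39.57
eef_pos: [0.5553, 0.2801, 0.0299]
tool_rot: [-0.023, 1.0, 0.01, 0.001]
ft_force: [-0.0, -0.5, -2.3]
grip_width: 0.0506
grasp_force: 63.3
```

```bash
python3 o.py; python3 fit.py .555 .282 1.62 .085 side; python3 fit.py .555 .282 1.62 .085 top
```

```text
t 39.57 [0.5553 0.2801 0.0299] yang 1.6164 z [ 0.001  0.019 -1.   ] j [0.46 0.58 0.08 1.06 0.02 0.41] F [-0.  -0.5 -2.3] w 0.0506 63.289393186569214
side centre [0.5552 0.2779] z 0.0830 nang 1.617 b ends [-0.051  0.052] brass 41
  mouth th [-24.8  -6.8  21.4] mid of edges -1.7 b [-0.031  0.033]
top centre [0.555 0.282] z 0.0850 nang 1.620 b ends [-0.052 -0.001] brass 3
```

Call:
send_rows(steps="-1 0 0.0035 -0.015 0 0 0; -1 0 0 -0.01 0 0 0; -1 0 0 -0.006 0 0 0; -1 0 0 -0.003 0 0 0; -1 0 0 0 0 0 0")

```text
clock: 40.08
eef_pos: [0.5551, 0.2839, -0.0045]
tool_rot: [-0.023, 1.0, 0.01, 0.001]
ft_force: [-0.1, 0.2, -1.6]
grip_width: 0.0506
grasp_force: 63.3
```

Call:
send_rows(steps="-1 0 0 -0.002 0 0 0; -1 0 0 -0.001 0 0 0; -1 0 0 0 0 0 0; -1 0 0 0 0 0 0; -1 0 0 0 0 0 0")

```text
clock: 40.5
eef_pos: [0.5559, 0.2844, -0.0064]
tool_rot: [-0.023, 1.0, 0.01, 0.002]
ft_force: [-0.1, -0.8, -2.3]
grip_width: 0.0505
grasp_force: 63.3
```

Call:
send_rows(steps="-1 0 0 -0.001 0 0 0; -1 0 0 0 0 0 0; -1 0 0 0 0 0 0; -1 0 0 0 0 0 0; -1 0 0 0 0 0 0")

```text
clock: 40.92
eef_pos: [0.5557, 0.2844, -0.0077]
tool_rot: [-0.023, 1.0, 0.01, 0.001]
ft_force: [-0.3, 0.3, -2.9]
grip_width: 0.0503
grasp_force: 63.3
```

```bash
python3 o.py
```

```text
t 40.92 [ 0.5557  0.2844 -0.0077] yang 1.6170 z [ 0.002  0.02  -1.   ] j [0.46 0.62 0.04 0.98 0.02 0.42] F [-0.3  0.3 -2.9] w 0.0503 63.2895290851593
```

Call:
send_rows(steps="-1 0 0 -0.001 0 0 0; -1 0 0 0 0 0 0; -1 0 0 -0.001 0 0 0; -1 0 0 0 0 0 0; -1 0 0 0 0 0 0")

```text
clock: 41.33
eef_pos: [0.5561, 0.2844, -0.0088]
tool_rot: [-0.023, 1.0, 0.01, 0.002]
ft_force: [-1.3, -2.1, 4.5]
grip_width: 0.0506
grasp_force: 64.0
```

Call:
send_rows(steps="-1 0 0 0 0 0 0; -1 0 0 -0.001 0 0 0; -1 0 0 0 0 0 0; -1 0 0 0 0 0 0; -1 0 0 0 0 0 0")

```text
clock: 41.75
eef_pos: [0.557, 0.2844, -0.0089]
tool_rot: [-0.023, 1.0, 0.01, 0.003]
ft_force: [-2.0, -3.2, 8.5]
grip_width: 0.0506
grasp_force: 64.6
```

```bash
python3 o.py
```

```text
t 41.75 [ 0.557   0.2844 -0.0089] yang 1.6168 z [ 0.005  0.021 -1.   ] j [0.46 0.62 0.04 0.98 0.02 0.42] F [-2.  -3.2  8.5] w 0.0506 64.60746645927429
```

Seated. I'll release, lift, turn over the pull, and check the tins.

Call:
send_rows(steps="-1 0 0 0.001 0 0 0; 0.2 0 0 0 0 0 0; 0.2 0 0 0 0 0 0; 0.4 0 0 0 0 0 0; 0.4 0 0 0 0 0 0")

```text
clock: 42.17
eef_pos: [0.5551, 0.2845, -0.0103]
tool_rot: [-0.023, 1.0, 0.01, 0.001]
ft_force: [0.6, 0.4, 0.5]
grip_width: 0.0599
grasp_force: 0.0
```

Call:
send_rows(steps="0.4 0 0 0.01 0 0 0; 0.4 0 0 0.02 0 0 0; 0.4 0 0 0.03 0 0 0; 0.4 0 0 0.03 -0.02 0 0; 0 -0.017 -0.021 0 0 0 -0.11")

```text
clock: 42.58
eef_pos: [0.5464, 0.2695, 0.0884]
tool_rot: [0.031, 0.999, 0.005, 0.009]
ft_force: [2.3, 0.9, 1.7]
grip_width: 0.0489
grasp_force: 0.0
```

Call:
send_rows(steps="0 -0.017 -0.021 0 0 0 -0.11; 0 -0.017 -0.021 0 0 0 -0.11; 0 -0.017 -0.021 0 0 0 -0.11; 0 -0.017 -0.023 0 0 0 -0.11; 0 0 0 0 0 0 -0.11")

```text
clock: 43.0
eef_pos: [0.4657, 0.1736, 0.0799]
tool_rot: [0.306, 0.952, -0.003, -0.001]
ft_force: [-0.6, -0.1, -0.1]
grip_width: 0.0431
grasp_force: 0.0
```

Call:
send_rows(steps="0 0 0 0 0 0 -0.11; 0 0 0 0 0 0 -0.11; 0 0 0 0 0 0 -0.11; 0 0 0 0 0 0 -0.11; 0 0 0 0 0 0 -0.11")

```text
clock: 43.42
eef_pos: [0.4705, 0.1775, 0.0808]
tool_rot: [0.552, 0.834, -0.0, 0.001]
ft_force: [0.1, -0.5, 0.7]
grip_width: 0.0427
grasp_force: 0.0
```

Call:
send_rows(steps="0 0 0 0 0 0 -0.11; 0 0 0 0 0 0 -0.11; 0 0 0 0 0 0 -0.11; 0 0 0 0 0 0 -0.025; 0 0 0 0 0 0 0")

```text
clock: 43.83
eef_pos: [0.4707, 0.1775, 0.0806]
tool_rot: [0.688, 0.726, -0.001, 0.001]
ft_force: [0.1, -0.3, -0.4]
grip_width: 0.0426
grasp_force: 0.0
```

```bash
python3 o.py; python3 fit.py .565 .083 1.62 .045 side; python3 fit.py .565 .083 1.62 .045 top; python3 fit.py .555 .283 1.62 .045 top;python3 fit.py .555 .283 1.62 .045 side;  python3 - <<'E'
from h import *
c=cam("side");T=cam("top")
a=cv2.resize(np.clip(T["frame"][120:230,170:310]*1.6,0,255).astype(np.uint8),(509,400),interpolation=cv2.INTER_CUBIC)
b=cv2.resize(np.clip(c["frame"][150:255,280:390]*1.4,0,255).astype(np.uint8),(290,277),interpolation=cv2.INTER_CUBIC)
o=np.zeros((400,800,3),np.uint8);o[:,:509]=a;o[:277,510:]=b;save("c10",o)
E
```

```text
t 43.83 [0.4707 0.1775 0.0806] yang 0.0537 z [ 0.    -0.002 -1.   ] j [ 0.36  0.33 -0.18  1.06 -0.    1.88] F [ 0.1 -0.3 -0.4] w 0.0426 0.0
side centre [0.5651 0.0818] z 0.0447 nang 1.652 b ends [-0.052  0.052] brass 108
  mouth th [-22.6  -5.7  36.7] mid of edges 7.0 b [-0.03   0.033]
top centre [0.565  0.0826] z 0.0459 nang 1.629 b ends [-0.05   0.052] brass 156
  mouth th [-79.9  -2.4  72.1] mid of edges -3.9 b [-0.031  0.033]
top centre [0.5543 0.2966] z 0.0457 nang 1.330 b ends [-0.053 -0.047] brass 0
side centre [0.5551 0.2811] z 0.0444 nang 1.621 b ends [-0.052  0.052] brass 81
  mouth th [-25.6  -8.1  16.1] mid of edges -4.7 b [-0.033  0.031]
```

View pics/c10.png

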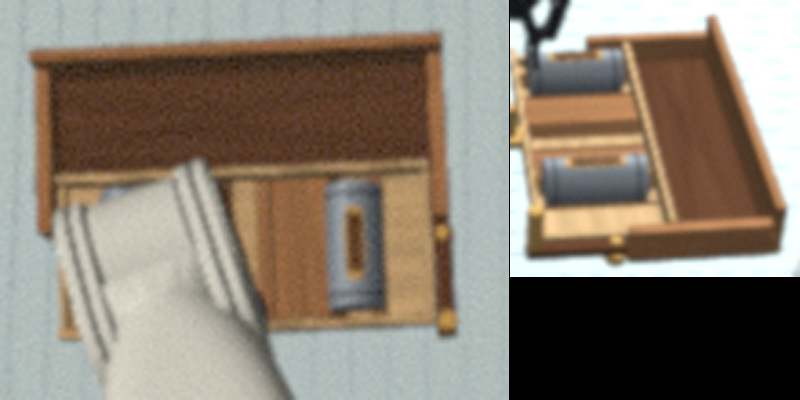

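Both tins lie in their cradles with mouths up (A at (355,240), B partly behind the arm), and the catch is straight out. Now I'll push the tray home.

Call:
send_rows(steps="0 0 0 -0.03 0 0 0; 0 0 0 -0.025 0 0 0; 0 0 0 -0.0145 0 0 0; 0 0 0 0 0 0 0; -1 0 0 0 0 0 0")

```text
clock: 44.55
eef_pos: [0.47, 0.177, 0.0103]
tool_rot: [0.688, 0.725, -0.002, 0.0]
ft_force: [0.3, 0.5, -0.7]
grip_width: 0.0319
grasp_force: 0.0
```

Call:
send_rows(steps="-1 0 0 0 0 0 0; -1 0 0 0 0 0 0; -1 0 0 0 0 0 0; -1 0 0 0 0 0 0; -1 0.004 0.0002 0 0 0 0")

```text
clock: 44.97
eef_pos: [0.4745, 0.1779, 0.0121]
tool_rot: [0.688, 0.725, -0.0, 0.001]
ft_force: [-2.2, -1.0, 5.3]
grip_width: 0.0167
grasp_force: 59.5
```

Call:
send_rows(steps="-1 0.007 0.0004 0 0 0 0; -1 0.008 0.0004 0 0 0 0; -1 0.008 0.0004 0 0 0 0; -1 0.008 0.0004 0 0 0 0; -1 0.008 0.0004 0 0 0 0")

```text
clock: 45.38
eef_pos: [0.5138, 0.1799, 0.0121]
tool_rot: [0.688, 0.725, -0.0, 0.0]
ft_force: [-2.3, -0.9, 6.3]
grip_width: 0.016
grasp_force: 59.5
```

Call:
send_rows(steps="-1 0.008 0.0004 0 0 0 0; -1 0.008 0.0004 0 0 0 0; -1 0.008 0.0004 0 0 0 0; -1 0.008 0.0004 0 0 0 0; -1 0.008 0.0004 0 0 0 0")

```text
clock: 45.8
eef_pos: [0.5538, 0.182, 0.0121]
tool_rot: [0.688, 0.725, -0.0, 0.0]
ft_force: [-2.3, -0.2, 5.6]
grip_width: 0.0159
grasp_force: 59.5
```

Call:
send_rows(steps="-1 0.006 0.0003 0 0 0 0; -1 0.004 0.0002 0 0 0 0; -1 0.004 0.0002 0 0 0 0; -1 0.004 0.0002 0 0 0 0; -1 0.003 0.0002 0 0 0 0")

```text
clock: 46.22
eef_pos: [0.5703, 0.1828, 0.012]
tool_rot: [0.688, 0.726, -0.003, -0.002]
ft_force: [-19.8, -0.9, 19.4]
grip_width: 0.016
grasp_force: 61.5
```

```bash
python3 o.py
```

```text
t 46.22 [0.5703 0.1828 0.012 ] yang 0.0529 z [-0.008 -0.001 -1.   ] j [0.31 0.57 0.01 1.02 0.   1.83] F [-19.8  -0.9  19.4] w 0.0160 61.51149809360504
```

The tray is home (x equals the starting value, 20 N against the stop). I'll release and go to the catch peg.

Call:
send_rows(steps="-1 -0.004 0 0 0 0 0; -1 0 0 0 0 0 0; -0.1 0 0 0 0 0 0; -0.1 0 0 0 0 0 0; -0.1 0 0 0 0 0 0")

```text
clock: 46.63
eef_pos: [0.5708, 0.1827, 0.0107]
tool_rot: [0.688, 0.725, -0.001, 0.001]
ft_force: [-0.2, -1.3, 0.8]
grip_width: 0.0381
grasp_force: 0.0
```

Call:
send_rows(steps="-0.1 0 0 0.03 0 0 0; 0 0 0 0.04 0 0 0; 0 -0.015 -0.0362 0 0 0 0.11; 0 -0.015 -0.0362 0 0 0 0.11; 0 -0.015 -0.0362 0 0 0 0.11")

```text
clock: 47.05
eef_pos: [0.5261, 0.0736, 0.0816]
tool_rot: [0.557, 0.831, 0.0, 0.002]
ft_force: [0.5, -1.4, -0.3]
grip_width: 0.0423
grasp_force: 0.0
```

Call:
send_rows(steps="0 -0.015 -0.0362 0 0 0 0.11; 0 -0.015 -0.0362 0 0 0 0.11; 0 0 0 0 0 0 0.11; 0 0 0 0 0 0 0.11; 0 0 0 0 0 0 0")

```text
clock: 47.47
eef_pos: [0.4956, 0.0007, 0.0809]
tool_rot: [0.366, 0.931, -0.0, 0.001]
ft_force: [-0.2, 0.1, 0.9]
grip_width: 0.0429
grasp_force: 0.0
```

```bash
python3 o.py;  python3 - <<'E'
from h import *
T=cam("top");X=cloud(T);S=cam("side");XS=cloud(S)
for A in(X,XS):
  for nm,a in(("catch",(.4945,.0016)),("pull",(.569,.1828))):
    m=(A[...,2]>.06)&(A[...,2]<.085)&(np.hypot(A[...,0]-a[0],A[...,1]-a[1])<.02);print(nm,m.sum(),A[m].mean(0).round(4) if m.sum() else "")
E
python3 fit.py .665 .088 1.62 .045 top; python3 fit.py .655 .287 1.62 .045 top
```

```text
t 47.47 [0.4956 0.0007 0.0809] yang 0.8217 z [ 0.002 -0.001 -1.   ] j [ 0.    0.31 -0.21  1.05 -0.    0.75] F [-0.2  0.1  0.9] w 0.0429 0.0
catch 0 
pull 28 [0.5698 0.1828 0.0746]
catch 47 [ 0.4947 -0.0044  0.0706]
pull 39 [0.5693 0.176  0.0705]
top centre [0.665  0.0879] z 0.0458 nang 1.612 b ends [-0.049  0.051] brass 158
  mouth th [-77.7  -1.   73.1] mid of edges -2.3 b [-0.03   0.034]
top centre [0.655  0.2867] z 0.0463 nang 1.617 b ends [-0.051  0.051] brass 159
  mouth th [-64.7  -0.4  74.7] mid of edges 5.0 b [-0.031  0.035]
```

Call:
send_rows(steps="0 0 0.001 -0.03 0 0 0; 0 0 0 -0.025 0 0 0; 0 0 0 -0.0145 0 0 0; 0 0 0 0 0 0 0; -1 0 0 0 0 0 0")

```text
clock: 48.08
eef_pos: [0.495, 0.0031, 0.0106]
tool_rot: [0.366, 0.931, -0.001, -0.0]
ft_force: [0.7, 0.0, -0.2]
grip_width: 0.0319
grasp_force: 0.0
```

Call:
send_rows(steps="-1 0 0 0 0 0 0; -1 0 0 0 0 0 0; -1 0 0 0 0 0 0; -1 0 0 0 0 0 0; -1 0 0 0 0 0 0")

```text
clock: 48.5
eef_pos: [0.4949, 0.0027, 0.0121]
tool_rot: [0.366, 0.931, -0.001, 0.001]
ft_force: [-5.3, -0.2, 4.1]
grip_width: 0.0162
grasp_force: 59.0
```

```bash
python3 o.py;python3 - <<'E'
import numpy as np
C=np.array([.579,.0045])
a=np.deg2rad(np.linspace(182.5,91.5,21));p=C+.085*np.c_[np.cos(a),np.sin(a)];print(p[0],np.diff(p,axis=0).round(4).tolist(),p[-1])
E
```

```text
t 48.50 [0.4949 0.0027 0.0121] yang 0.8219 z [ 0.001 -0.002 -1.   ] j [ 0.01  0.39 -0.3   0.88 -0.    0.76] F [-5.3 -0.2  4.1] w 0.0162 58.98519515991211
[0.4940809  0.00079235] [[-0.0, 0.0067], [0.0005, 0.0067], [0.001, 0.0067], [0.0016, 0.0066], [0.0021, 0.0064], [0.0026, 0.0062], [0.0031, 0.006], [0.0035, 0.0057], [0.004, 0.0054], [0.0044, 0.0051], [0.0048, 0.0047], [0.0052, 0.0044], [0.0055, 0.0039], [0.0058, 0.0035], [0.006, 0.003], [0.0063, 0.0025], [0.0064, 0.002], [0.0066, 0.0015], [0.0067, 0.001], [0.0067, 0.0004]] [0.57677496 0.08947087]
```

Call:
send_rows(steps="-1 0 0.006 0 0 0 0; -1 0.0005 0.0067 0 0 0 0; -1 0.001 0.0067 0 0 0 0; -1 0.0016 0.0066 0 0 0 0; -1 0.0021 0.0064 0 0 0 0")

```text
clock: 48.92
eef_pos: [0.4969, 0.0349, 0.0119]
tool_rot: [0.366, 0.93, -0.002, -0.002]
ft_force: [-11.4, -2.2, 10.3]
grip_width: 0.016
grasp_force: 59.9
```

Call:
send_rows(steps="-1 0.0026 0.0062 0 0 0 0; -1 0.0031 0.006 0 0 0 0; -1 0.0035 0.0057 0 0 0 0; -1 0.004 0.0054 0 0 0 0; -1 0.0044 0.0051 0 0 0 0")

```text
clock: 49.33
eef_pos: [0.5118, 0.066, 0.0119]
tool_rot: [0.365, 0.931, -0.0, -0.005]
ft_force: [-4.4, 5.0, 4.8]
grip_width: 0.0159
grasp_force: 59.7
```

Call:
send_rows(steps="-1 0.0048 0.0047 0 0 0 0; -1 0.0052 0.0044 0 0 0 0; -1 0.0055 0.0039 0 0 0 0; -1 0.0058 0.0035 0 0 0 0; -1 0.006 0.003 0 0 0 0")

```text
clock: 49.75
eef_pos: [0.5449, 0.0848, 0.012]
tool_rot: [0.365, 0.931, 0.001, -0.0]
ft_force: [-2.8, 4.8, -0.9]
grip_width: 0.016
grasp_force: 59.0
```

Call:
send_rows(steps="-1 0.0063 0.0025 0 0 0 0; -1 0.0064 0.002 0 0 0 0; -1 0.0066 0.0015 0 0 0 0; -1 0.0067 0.001 0 0 0 0; -1 0.004 0.0002 0 0 0 0")

```text
clock: 50.17
eef_pos: [0.5759, 0.0899, 0.0117]
tool_rot: [0.366, 0.93, -0.001, 0.001]
ft_force: [-9.3, 0.2, 8.1]
grip_width: 0.0159
grasp_force: 60.2
```

```bash
python3 o.py
```

```text
t 50.17 [0.5759 0.0899 0.0117] yang 0.8205 z [ 0.001 -0.002 -1.   ] j [ 0.16  0.54 -0.05  0.99 -0.    0.91] F [-9.3  0.2  8.1] w 0.0159 60.20197570323944
```

Call:
send_rows(steps="-1 0.002 0 0 0 0 0; -1 0.002 0 0 0 0 0; -1 0.001 0 0 0 0 0; -1 0 0 0 0 0 0; -1 0 0 0 0 0 0")

```text
clock: 50.58
eef_pos: [0.5762, 0.0899, 0.0116]
tool_rot: [0.366, 0.93, -0.002, -0.003]
ft_force: [-15.6, 0.5, 11.7]
grip_width: 0.016
grasp_force: 60.7
```

```bash
python3 o.py
```

```text
t 50.58 [0.5762 0.0899 0.0116] yang 0.8207 z [-0.007 -0.001 -1.   ] j [ 0.15  0.54 -0.04  1.    0.    0.9 ] F [-15.6   0.5  11.7] w 0.0160 60.70129573345184
```

The catch is at its locked stop. I'll relax, release, lift away, and verify.

Call:
send_rows(steps="-1 -0.003 0 0 0 0 0; -1 0 0 0 0 0 0; -0.1 0 0 0 0 0 0; -0.1 0 0 0 0 0 0; -0.1 0 0 0 0 0 0")

```text
clock: 51.0
eef_pos: [0.5791, 0.0901, 0.0117]
tool_rot: [0.366, 0.931, 0.0, 0.002]
ft_force: [-1.3, 0.4, 0.6]
grip_width: 0.0384
grasp_force: 0.4
```

Call:
send_rows(steps="-0.1 0 0 0.03 0 0 0; -0.1 0 0 0.04 0 0 0; -0.1 0 0 0.03 0 0 0; -0.1 -0.04 0 0.01 0 0 0; -0.1 -0.04 0 0 0 0 0")

```text
clock: 51.42
eef_pos: [0.5036, 0.091, 0.1256]
tool_rot: [0.366, 0.931, 0.003, 0.006]
ft_force: [-0.3, 0.3, -0.3]
grip_width: 0.0386
grasp_force: 0.0
```

Call:
send_rows(steps="-0.1 -0.04 -0.01 0 0 0 0; -0.1 -0.04 -0.01 0 0 0 0; -0.1 -0.04 -0.01 0 0 0 0; -0.1 0 0 0 0 0 0; -0.1 0 0 0 0 0 0")

```text
clock: 51.83
eef_pos: [0.3763, 0.0598, 0.1215]
tool_rot: [0.366, 0.931, -0.0, 0.001]
ft_force: [0.9, 0.5, 0.1]
grip_width: 0.0389
grasp_force: 0.0
```

```bash
python3 o.py;  python3 - <<'E'
from h import *
T=cam("top");X=cloud(T);S=cam("side");XS=cloud(S)
for A in(X,XS):
  for nm,a in(("catch",(.574,.089)),("pull",(.569,.1828))):
    m=(A[...,2]>.06)&(A[...,2]<.085)&(np.hypot(A[...,0]-a[0],A[...,1]-a[1])<.02);print(nm,m.sum(),A[m].mean(0).round(4) if m.sum() else "")
save("fin",T["frame"])
E
python3 fit.py .665 .088 1.62 .045 top; python3 fit.py .655 .287 1.62 .045 top
```

```text
t 51.83 [0.3763 0.0598 0.1215] yang 0.8217 z [ 0.003 -0.001 -1.   ] j [ 0.16  0.05 -0.41  1.1  -0.    0.91] F [0.9 0.5 0.1] w 0.0389 0.0
catch 28 [0.5746 0.0902 0.0745]
pull 29 [0.5697 0.183  0.0731]
catch 43 [0.5744 0.0849 0.0699]
pull 38 [0.5698 0.1768 0.0693]
top centre [0.665  0.0878] z 0.0459 nang 1.635 b ends [-0.049  0.052] brass 156
  mouth th [-78.6  -1.9  81.4] mid of edges 1.4 b [-0.032  0.033]
top centre [0.655 0.287] z 0.0465 nang 1.617 b ends [-0.051  0.051] brass 155
  mouth th [-26.7  -1.2  74.2] mid of edges 23.8 b [-0.03   0.035]
```

View pics/fin.png

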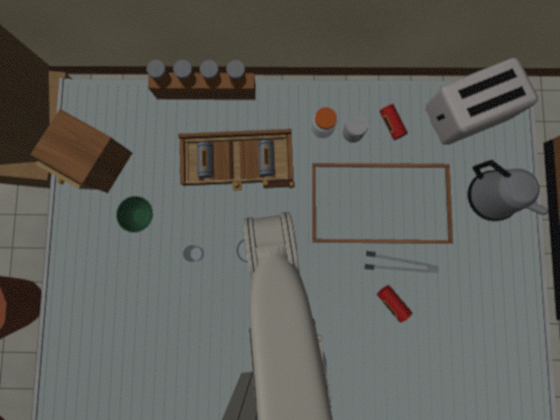

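The final view shows both tins in the rack at (205,158) and (266,158). The tray is home, the catch lies across its front, and the other things haven't moved.

```bash
python3 -c "
from workcell import *
print(job_done())"
```

```text
the job is handed in; nothing more can be done
None
```

I handed the job in at 51.8 s of the 210 s. Both tins present were rolled mouth up, one after being knocked against the far rim, then laid in the right and left cradles within about 3° of straight up; the tray is fully home and the catch locked across its front. The submit call returned no verdict.

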